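# Dry-lay the parts of a data-logger panel on its mounting plate

### The arm

A 6-joint arm with a two-finger parallel gripper is mounted at the origin on the work surface. World frame = base frame: x ahead of the robot, y to its left, z up, the work surface at z = 0. Lengths are in mm, angles in rad, forces in N, time in s.
With the tool pointing down it reaches from about 275 to 1000 mm from the base axis. Payload 8.4 kg.
Tool frame: the origin (TCP) lies midway between the tips of the shut fingers; the grasp point (between the pads) lies arm.tcp_to_grasp behind it (arm.tcp_to_grasp is the distance from the TCP to the grasp point, in mm); z points along the fingers, x is the direction in which the jaws open and shut, and the axes are right-handed (so a half turn about z gives the same grasp; the last joint's range is limited). The gripper opens to 85 mm and grips with 20 to 120 N. Pads are 22 mm wide; open, the fingers measure 114 mm over their backs; the gripper's body (76 mm by 85 mm) begins 54 mm behind the grasp point. The pads swing forward as they close: fully open they stand 13 mm farther back than shut.
Start: joints at [1.274, 0.353, 1.633, -0, 1.155, -0.002], TCP at [181.591, 598.04, 199.581] pointing down, gripper open.
Joint ranges: [-2.63, 2.63], [-0.92, 2.1], [0.06, 2.66], [-1.3, 4.44], [0, 2.69], [-3.02, 3.02]. Speed limits (rad/s): [2.22, 2.22, 2.79, 3.14, 3.14, 3.14].

### API

Orientations are given as [roll, pitch, yaw] about the fixed x, y, z axes, in that order (R = Rz(yaw) Ry(pitch) Rx(roll)).
In Python, from station import arm gives the robot as it stands. The module is installed in compiled form; this text tells all that it offers.
- The arm moves only by the tool carry_out, never from a script. Its argument "moves" is a list of rows, each an object with "travel": the shift along the tool's x, y, z in units of 40 mm (1.0 is 40 mm), a list of three; "rotation": the turn, a rotation vector about the tool's x, y, z in degrees, a list of three. In form: [{"travel": [x, y, z], "rotation": [rx, ry, rz]}, ...]. A call has 1 to 20 rows; each row is the pose to reach, as a shift and turn from the pose commanded when the call began, along the tool's axes at that moment; what a row does not reach only later rows make up. A row lasts 1/12 s, in which the tool goes at most 41.7 mm and 7.16 degrees, less where a joint would pass 70% of its speed; a pose out of reach is approached as far as the arm can. A call with a gripper value outside its range is refused whole. "hand" is the opening in per cent of the stroke, from 0 (shut) to 100 (fully open), set as the call begins (left out, the last holds). The fingers move at their own pace and stop on an object; "force" is the grip in N (left out, the last holds). Time passes only in rows, so rows that repeat a pose let the fingers close. It gives the time, the measured TCP pose, the force and the opening at its end, in the units of the state.
- arm.get_state(): the state, without advancing time (a new reading comes with each control period).
- arm.camera(name): name is "side" or "top" or "wrist"; returns (picture, depth): 480x640x3 uint8, blue, green, red; 480x640 float32, mm along the optical axis (not along the pixel's ray), 0 where there is no reading.
- arm.get_calibration(name): a dict with "vertical_fov" (degrees; the focal length in pixels is half the picture's height over the tangent of half this angle, whatever the lens; pixels are square), "cx", "cy" (the principal point, pixels), "world_to_cam" (4x4, takes a point from world to camera coordinates). Camera axes: x right, y up, looking along -z (the intrinsics and any distortion apply to the point x, -y, -z); pixel columns grow to the right and rows downward; lengths in mm; the calibration is good to about 2 mm. A picture is of the moment at which its call begins: read the wrist's pose just before it. get_calibration takes no time and is no camera call; for the wrist camera it gives the pose at the moment of the call.
- arm.job_done(): hands the job in, once; it reports no verdict.
Trained networks look in the newest picture that a camera, given by its name, has taken for a name from the list of things; names that differ only in an ending like _2 or _b are one class to them, and where a whole thing is asked for, a point or a joint stands for the part that bears it (a point fixed in the world has none). Each returns a list of dicts, best first, with "score" (0 to 1); they miss things now and then, are a little off and sometimes report something else, mostly with a low value. They report only what shows in the picture. A call takes as long as a camera call. They do not tell look-alikes from the thing itself.
- arm.search_frame(label, camera): "at" ([column, row] in pixels, amid what is visible of it).
The state is a dict: "t": time; "joint_positions": joint angles; "qd": joint speeds; "joint_torque": joint torques, N m; "tool_pos": TCP position; "ee_rot": TCP orientation; "ft_force": force on the tool from outside, world axes, zero at the start; "ft_torque": the same for the moment, N m; "finger_gap": opening from 0.0 (shut) to 1.0 (fully open).
Only numpy, scipy, OpenCV 4.12 (cv2) and the standard library are available. Lean on these libraries where they do the work, as an engineer would, in place of code of your own. Each camera call takes 0.05 s, during which the arm holds its last target.

### The job

Dry-lay the four loose parts on the steel mounting plate, ready for marking the drill holes: in the row between the bolted-down breaker and terminal strip stand the power supply on the breaker's side and the white logger on the terminals' side, in line with them and with equal gaps along the row; put the black heat sink directly behind the power supply (towards the wiring duct) with 40 mm of air between them, and the solid-state relay centred on top of the heat sink. Every part lies flat, right way up and square to the plate, its long side along the row (either end may lead). Set the parts down without dropping them, and leave the tape roll, the screw tin and the screwdriver where they are.

Things in the scene. Friction and masses are not known exactly. Their poses are not given: they have to be found in the camera images.
- plate: Bright galvanised steel mounting plate lying flat on the desk, fixed, 260 mm deep (its x) by 360 mm wide (its y), 3 mm thick. Origin at the centre of its underside, on the desk; its x axis points away from the robot, to the back edge, y to the left along the row, z up. A grey slotted wiring duct, 28 mm wide and 43 mm high over the plate's underside, runs along the back edge, its near face at x = +98 mm. The row of the breaker and terminals runs along y at x = -60 mm.
- breaker: Two-pole circuit breaker, white with a black toggle, bolted on the plate at the left or the right end of the row: 85 mm (its x) by 36 mm (its y, along the row; the rail under it is 44 mm), 70 mm high. Origin at the centre of its underside, on the plate's top; axes parallel to the plate's. Its centre is 296 mm from that of the terminal strip, along the row.
- terminals: Terminal strip: six narrow blocks, grey with blue, green and yellow ones, bolted on the plate at the other end of the row: 50 mm (its x) by 36 mm (its y, along the row; the rail under it is 44 mm), 52 mm high. Origin at the centre of its underside, on the plate's top; axes parallel to the plate's.
- power_supply: Power supply, loose: bare steel box with a grid of vent holes and a green terminal row at one end of its top; 51 mm (its x) by 78 mm (its y, the long side) by 28 mm high, about 0.19 kg. Origin at the centre of its underside, z up. Starts on the blue-green antistatic mat (2 mm thick).
- logger: Data logger, loose: white plastic case with a display window and three blue keys on top; case 58 mm (its x) by 78 mm (its y) by 34 mm high, with 4 mm thick screw ears at both y ends that make it 96 mm long along y in all (gaps in the row count from the ears), about 0.16 kg. Origin at the centre of its underside, z up. Starts on the mat.
- heat_sink: Black finned heat sink, loose: 60 mm (its x) by 80 mm (its y, the long side) by 34 mm high with a flat top deck, on which a thin grey 46 x 58 mm pad shows the relay's seat in the centre; about 0.22 kg. Origin at the centre of its underside, z up; the top deck is at z = 34 mm. Starts on the mat.
- relay: Solid-state relay, loose: cream-coloured block on a metal base with four brass screw terminals; 45 mm (its x) by 58 mm (its y, the long side), 24 mm high (26 mm at the raised middle), about 0.09 kg. Origin at the centre of its underside, z up. Starts on the mat.
- tape_roll: Bystander: roll of red tape lying flat on the desk behind the plate, 68 mm across, 18 mm high. Origin at the centre of its underside.
- screw_tin: Bystander: open round steel tin of screws on the desk behind the plate, 60 mm across, 30 mm high. Origin at the centre of its underside.
- screwdriver: Bystander: screwdriver with a green handle, 180 mm long, lying on the desk behind the mat, crosswise. Origin near its middle, x along its length.
There are look-alikes about, which are no part of the job. What is shaped like the relay but purple is not meant. What is shaped like the logger but purple or red is not meant.

How it is judged (in metres and radians):
At the end, for the whole second after the job is handed in: Power supply, logger and heat sink each on the plate within 12 mm of their places (equal gaps in the row; 40 mm behind the supply), relay on the heat sink within 8 mm of its centre; all flat, long sides along the row within 10 degrees, released and at rest (x of power_supply in the frame of breaker between -0.012 and 0.012 m and horizontal distance between power_supply and breaker between 0.073 and 0.097 m and x of logger in the frame of terminals between -0.012 and 0.012 m and horizontal distance between logger and terminals between 0.082 and 0.106 m and horizontal distance between power_supply and terminals between 0.18 and 0.24 m and horizontal distance between logger and breaker between 0.18 and 0.24 m and y of heat_sink in the frame of power_supply between -0.012 and 0.012 m and horizontal distance between heat_sink and power_supply between 0.0835 and 0.1075 m and x of heat_sink in the frame of plate above 0 m and horizontal distance between relay and heat_sink below 0.008 m and z of relay in the frame of heat_sink between 0.032 and 0.037 m and angle between the y axis of each of power_supply, logger, heat_sink, relay and the y axis of plate, either way round below 0.17 rad and angle between each of power_supply, logger, heat_sink, relay's own z axis and vertical below 0.08 rad and linear speed of each of power_supply, logger, heat_sink, relay below 0.01 m/s and z of power_supply in the frame of plate between 0.001 and 0.006 m and z of logger in the frame of plate between 0.001 and 0.006 m and z of heat_sink in the frame of plate between 0.001 and 0.006 m); the robot touches nothing.
It fails at once if a part is dropped (falls free faster than 0.5 m/s, that is from more than about 13 mm) ((contact force between power_supply and anything else below 0.02 N and linear speed of power_supply above 0.5 m/s) or (contact force between logger and anything else below 0.02 N and linear speed of logger above 0.5 m/s) or (contact force between heat_sink and anything else below 0.02 N and linear speed of heat_sink above 0.5 m/s) or (contact force between relay and anything else below 0.02 N and linear speed of relay above 0.5 m/s)).
It fails at once if the tape roll is moved by more than 30 mm (distance of tape_roll from where it was at the start of the episode above 0.03 m).
It fails at once if the screw tin is moved by more than 30 mm (distance of screw_tin from where it was at the start of the episode above 0.03 m).
It fails at once if the screwdriver is moved by more than 30 mm (distance of screwdriver from where it was at the start of the episode above 0.03 m).
It also fails if it takes over 112 s, if anything falls off the work surface, if the arm or the gripper's body presses on something with over 40 N, if the wrist force passes 120 N, or if a joint passes its speed limit or range.

## Working session

There is one attempt and no reset: what is moved stays moved. The work goes in short steps, Python scripts to look and compute and a tool call to move; the robot and the scene stay as the last step left them, time stands still between calls to the robot, and variables do not carry over. Pictures are saved under pics/ and viewed, and the job is handed in when it is done.

Besides the shell and the picture viewer there is one more tool, called after "Request:" as name(argument=value, ...) on one line, values as JSON. carry_out: Moves the arm, as the interface text tells. Its arguments: {"type":"object","properties":{"moves":{"type":"array"},"hand":{"type":"number"},"force":{"type":"number"}},"required":["moves"]}

```bash
mkdir -p pics; ls
python3 - <<'E'
from station import arm
import cv2,numpy as np
print(arm.get_state()); print(arm.tcp_to_grasp)
for n in ["side","top","wrist"]:
    p,d=arm.camera(n); cv2.imwrite(f"pics/{n}0.png",p); np.save(f"pics/{n}0.npy",d)
    c=arm.get_calibration(n); print(n,c)
E
```

```text
pics
{'t': 0.0, 'joint_positions': array([ 1.27359353e+00,  3.53651540e-01,  1.63413046e+00,  1.51518446e-05,
        1.15522596e+00, -2.36917601e-03]), 'qd': array([-8.30784079e-05, -1.82429705e-03, -1.42941053e-03,  2.11923312e-04,
       -8.57742479e-05, -3.22264972e-04]), 'joint_torque': array([-4.54516470e-03, -6.05229735e+01, -3.42055857e+01, -5.32229460e-04,
        9.69006156e-03,  7.15798228e-05]), 'tool_pos': array([181.43489398, 597.53385383, 198.86118098]), 'ee_rot': array([-3.14157545e+00,  1.41527123e-03,  1.27595659e+00]), 'ft_force': array([-0.3158969 ,  0.61995534, -0.96217289]), 'ft_torque': array([ 0.0088357 , -0.00493728, -0.0353503 ]), 'finger_gap': 1.0032791320046306}
18.700000000000003
side {'vertical_fov': 49.90163736612874, 'cx': 324.4185559882041, 'cy': 241.85507766173367, 'world_to_cam': array([[ 9.18975567e-01, -3.94262355e-01,  6.41112996e-03,
        -4.78965030e+02],
       [ 2.12042845e-01,  5.07822300e-01,  8.34957689e-01,
        -9.99272690e+01],
       [-3.32448099e-01, -7.65946282e-01,  5.50276798e-01,
        -1.21513650e+03],
       [ 0.00000000
[... 267 characters left out ...]
[ 9.97182803e-01, -2.57834624e-02,  7.04391263e-02,
        -5.26815511e+02],
       [-7.06289520e-02, -6.52606163e-03,  9.97481309e-01,
        -1.21560930e+03],
       [ 0.00000000e+00,  0.00000000e+00,  0.00000000e+00,
         1.00000000e+00]])}
wrist {'vertical_fov': 67.98268806452108, 'cx': 311.7136119238802, 'cy': 245.10646592022917, 'world_to_cam': array([[ 2.90434671e-01,  9.56894662e-01,  5.54210682e-04,
        -6.24995798e+02],
       [-9.24230483e-01,  2.80670448e-01, -2.58886297e-01,
         3.53062282e+01],
       [-2.47882466e-01,  7.46773380e-02,  9.65907645e-01,
        -3.77096961e+02],
       [ 0.00000000e+00,  0.00000000e+00,  0.00000000e+00,
         1.00000000e+00]])}
```

View pics/top0.png

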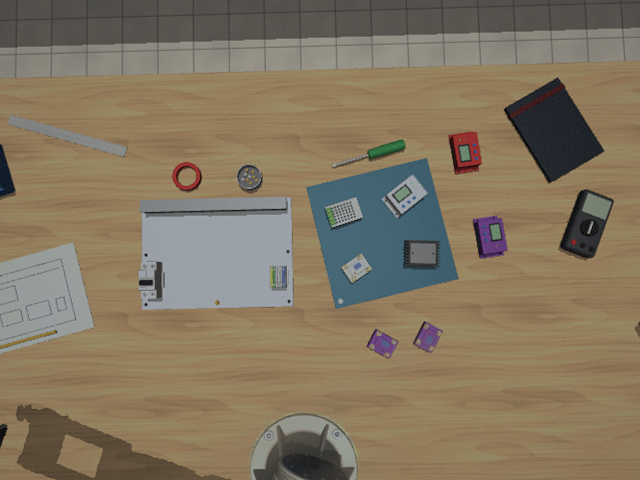

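View pics/side0.png

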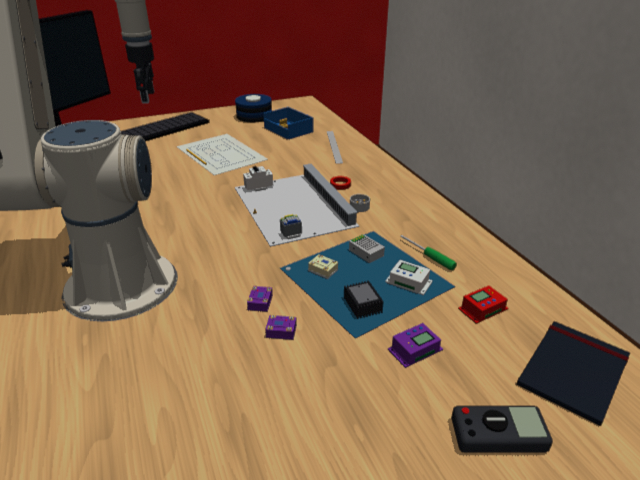

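View pics/wrist0.png

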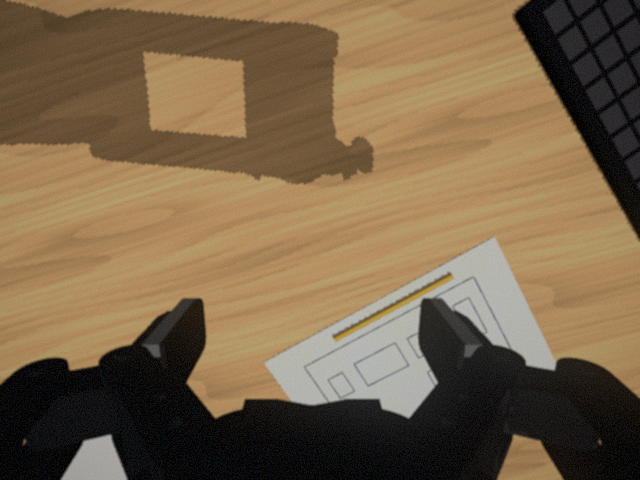

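```bash
cat > h.py <<'E'
import numpy as np,cv2
from station import arm
def K(c):
    f=240/np.tan(np.radians(c["vertical_fov"])/2); return f,c["cx"],c["cy"]
def ray(c,u,v):
    f,cx,cy=K(c); T=c["world_to_cam"]; R=T[:3,:3]; o=-R.T@T[:3,3]
    return o,R.T@np.array([(u-cx)/f,-(v-cy)/f,-1.])
def onz(c,u,v,z):
    o,d=ray(c,u,v); return o+d*(z-o[2])/d[2]
def cloud(c,dep):
    f,cx,cy=K(c); T=c["world_to_cam"]; R=T[:3,:3]; o=-R.T@T[:3,3]
    v,u=np.mgrid[:480,:640]
    P=np.stack([(u-cx)/f*dep,-(v-cy)/f*dep,-dep],-1)
    return P@R+o
def proj(c,p):
    f,cx,cy=K(c);T=c["world_to_cam"]; q=T[:3,:3]@np.array(p)+T[:3,3]
    return cx+f*q[0]/-q[2], cy-f*q[1]/-q[2]
E
python3 - <<'E'
from h import *
c=arm.get_calibration("top"); d=np.load("pics/top0.npy"); p=cv2.imread("pics/top0.png")
P=cloud(c,d)
for n,(u,v) in dict(ps=(343,213),log=(405,196),hs=(422,254),rel=(355,267),brk=(147,283),trm=(279,278),plate=(215,260),tape=(198,177),tin=(249,178),drv=(388,150),desk=(300,350),mat=(385,230),duct=(214,206)).items(): print(n,P[v,u].round(1))
for (u,v) in [(142,309),(293,307),(141,200),(291,197)]: print(onz(c,u,v,3).round(1))
cv2.imwrite("pics/c1.png",cv2.resize(p[140:320,300:500],None,fx=3.3,fy=3.3,interpolation=cv2.INTER_CUBIC))
cv2.imwrite("pics/c2.png",cv2.resize(p[180:330,130:310],None,fx=4,fy=4,interpolation=cv2.INTER_CUBIC))
E
```

```text
ps [ 587.5 -107.9   29.9]
log [ 621.9 -252.7   42.7]
hs [ 486.1 -287.6   38.8]
rel [ 460.1 -132.2   30.2]
brk [435.3 340.6  69.7]
trm [439.   43.4  55.7]
plate [485.9 200.1   1.8]
tape [684.5 235.1  18.1]
tin [679.  113.4  17.2]
drv [ 735.2 -219.    27.4]
desk [268.8   1.4   5.2]
mat [ 546.9 -208.     5.9]
duct [609.6 191.7  47. ]
[373.8 374.9   3. ]
[369.6  15.8   3. ]
[635.1 376.9   3. ]
[632.8  14.9   3. ]
```

View pics/c1.png

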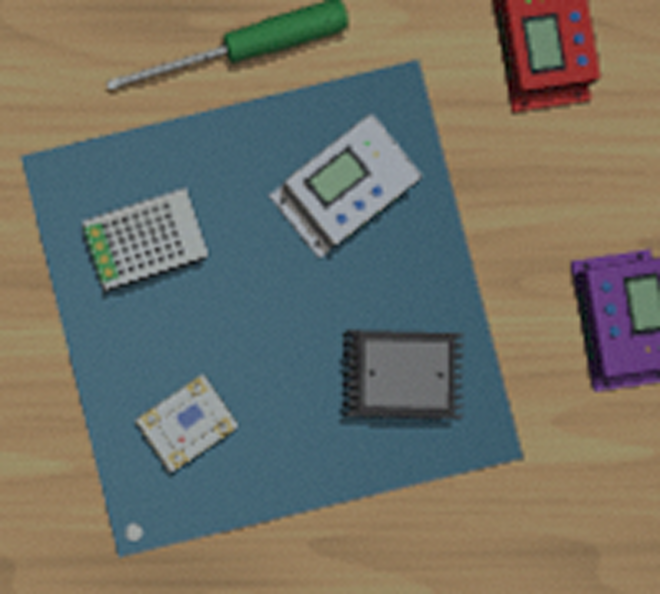

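View pics/c2.png

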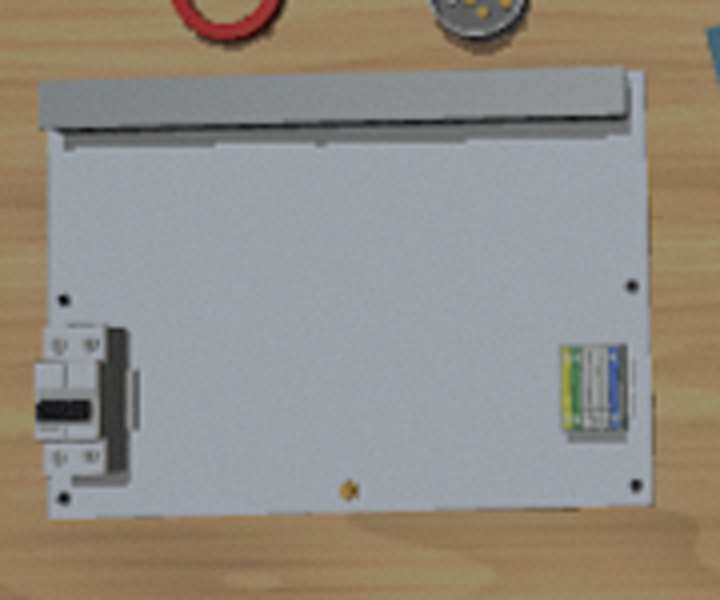

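```bash
cat > goto.py <<'E'
import sys,json,os,numpy as np
F='cmd.json'
cur=json.load(open(F)) if os.path.exists(F) else [181.591,598.04,199.581,np.degrees(1.276)]
if len(sys.argv)>1:
    x,y,z,w=map(float,sys.argv[1:5])
    c,s=np.cos(np.radians(cur[3])),np.sin(np.radians(cur[3]))
    d=np.array([x-cur[0],y-cur[1],z-cur[2]])
    t=np.round(np.array([c*d[0]+s*d[1],s*d[0]-c*d[1],-d[2]])/40,2)
    r=round((-(w-cur[3])+180)%360-180,1)
    n=max(np.linalg.norm(t)*40/41.7,abs(r)/7.16)
    print("travel",t.tolist(),"rot",r,"rows>=%.1f"%n)
    a=t*40
    new=[cur[0]+c*a[0]+s*a[1],cur[1]+s*a[0]-c*a[1],cur[2]-a[2],cur[3]-r]
    json.dump(new,open(F,'w')); print("new",np.round(new,2))
else: print(cur)
E
python3 - <<'E'
from h import *
c=arm.get_calibration("wrist");s=arm.get_state();T=c["world_to_cam"];o=-T[:3,:3].T@T[:3,3]
y=s["ee_rot"][2];d=o-s["tool_pos"];f=-T[2,:3]
R=np.array([[np.cos(y),np.sin(y),0],[np.sin(y),-np.cos(y),0],[0,0,-1]])
print("cam in tool",R.T@d,"look",R.T@f, "imgright",R.T@T[0,:3],s["t"])
E
python3 goto.py 430 196 330 0
```

```text
cam in tool [ 1.66029179e-01 -6.35740572e+01 -1.74708498e+02] look [5.69233534e-04 2.58886264e-01 9.65907645e-01] imgright [ 9.99999838e-01 -1.31011613e-04 -5.54210682e-04] 0.15
travel [-7.81, 8.86, -3.26] rot 73.1 rows>=11.8
new [4.2994e+02 1.9615e+02 3.2998e+02 1.0000e-02]
```

```bash
rm cmd.json; python3 goto.py 503 110 320 0
```

```text
travel [-9.34, 11.23, -3.01] rot 73.1 rows>=14.3
new [5.0287e+02 1.1004e+02 3.1998e+02 1.0000e-02]
```

Request:
carry_out(moves=[{"travel": [-9.34,11.23,-3.01],"rotation": [0,0,73.1]},{"travel": [-9.34,11.23,-3.01],"rotation": [0,0,73.1]},{"travel": [-9.34,11.23,-3.01],"rotation": [0,0,73.1]},{"travel": [-9.34,11.23,-3.01],"rotation": [0,0,73.1]},{"travel": [-9.34,11.23,-3.01],"rotation": [0,0,73.1]},{"travel": [-9.34,11.23,-3.01],"rotation": [0,0,73.1]},{"travel": [-9.34,11.23,-3.01],"rotation": [0,0,73.1]},{"travel": [-9.34,11.23,-3.01],"rotation": [0,0,73.1]},{"travel": [-9.34,11.23,-3.01],"rotation": [0,0,73.1]},{"travel": [-9.34,11.23,-3.01],"rotation": [0,0,73.1]},{"travel": [-9.34,11.23,-3.01],"rotation": [0,0,73.1]},{"travel": [-9.34,11.23,-3.01],"rotation": [0,0,73.1]},{"travel": [-9.34,11.23,-3.01],"rotation": [0,0,73.1]},{"travel": [-9.34,11.23,-3.01],"rotation": [0,0,73.1]},{"travel": [-9.34,11.23,-3.01],"rotation": [0,0,73.1]},{"travel": [-9.34,11.23,-3.01],"rotation": [0,0,73.1]},{"travel": [-9.34,11.23,-3.01],"rotation": [0,0,73.1]},{"travel": [-9.34,11.23,-3.01],"rotation": [0,0,73.1]},{"travel": [-9.34,11.23,-3.01],"rotation": [0,0,73.1]}])

```text
t: 1.73
tool_pos: [501.9, 111.2, 319.5]
ee_rot: [-3.141, 0.001, 0.002]
ft_force: [-0.4, 0.2, 0.1]
finger_gap: 1.003
```

```bash
cat > shot.py <<'E'
from h import *; import sys,pickle
n=sys.argv[1]; cam=sys.argv[2] if len(sys.argv)>2 else "wrist"
s=arm.get_state(); c=arm.get_calibration(cam); p,d=arm.camera(cam)
cv2.imwrite(f"pics/{n}.png",p); pickle.dump((p,d,c),open(f"pics/{n}.pkl","wb"))
print("t %.2f"%s["t"],s["tool_pos"].round(2),s["ee_rot"].round(4),s["ft_force"].round(1),"gap %.3f"%s["finger_gap"])
E
python3 shot.py w1
```

```text
t 1.73 [501.91 111.22 319.51] [-3.1414e+00  1.1000e-03  1.6000e-03] [-0.4  0.2  0.1] gap 1.003
```

View pics/w1.png

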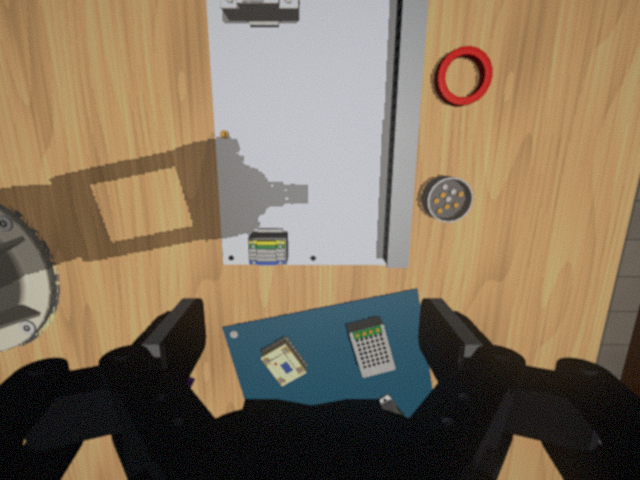

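Run:
```python
from h import *; import pickle
p,d,c=pickle.load(open("pics/w1.pkl","rb"))
cv2.imwrite("pics/c3.png",cv2.resize(p[0:280,190:440],None,fx=2.1,fy=2.1,interpolation=cv2.INTER_CUBIC))
cv2.imwrite("pics/c4.png",cv2.resize(p[200:280,200:320],None,fx=6,fy=6,interpolation=cv2.INTER_CUBIC))
s=arm.get_state();print(s["tool_pos"])
```

```text
[502.00500946 111.23003348 319.63769745]
```

View pics/c4.png

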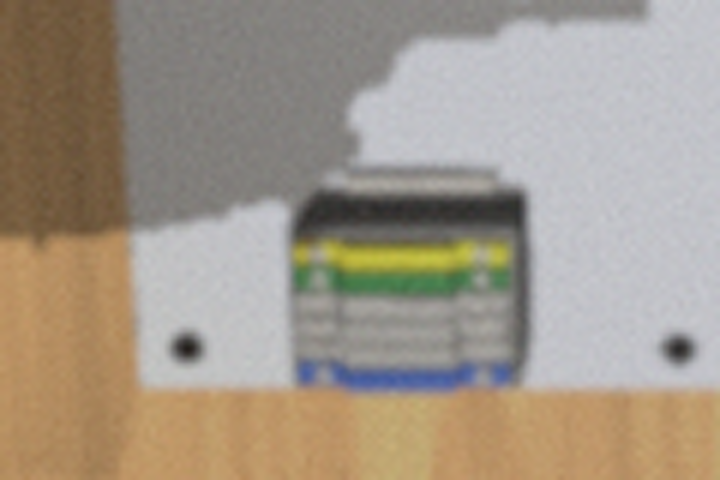

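View pics/c3.png

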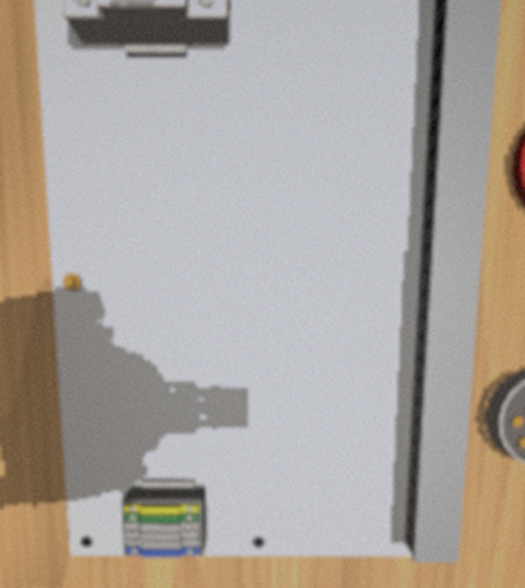

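Run:
```python
from h import *; import pickle
p,d,c=pickle.load(open("pics/w1.pkl","rb"))
P=cloud(c,d)
g=lambda n,u,v,z: print(n,onz(c,u,v,z).round(1))
g("FR corner",223.3,264.6,3); g("front top",206.2,0,3)
g("hole",200+186/6,200+348/6,3);g("hole2",200+678/6,200+348/6,3)
g("railT",270,228.3,6); g("railB",264.8,26.2,6)
g("corner right end",400,265.0,3)
print("heights plate",P[100,300],"desk",P[250,150],"term",P[255,265],"brk",P[5,250])
# plate right edge by gradient
def edge(v0,v1,us,axis):pass
# terminals top pts
m=(P[...,2]>40)&(P[...,2]<60)&(P[...,1]<80)&(P[...,0]<560)&(P[...,0]>380)&(P[...,1]>10)
q=P[m][:,:2]; print("term top",q.min(0),q.max(0),q.mean(0),np.percentile(q,[2,98],axis=0))
m=(P[...,2]>38)&(P[...,2]<56)&(P[...,0]>560)&(P[...,0]<640)&(P[...,1]>60)&(P[...,1]<330)
q=P[m]; 
for y in range(70,330,40):
    k=q[abs(q[:,1]-y)<6]; print(y,np.percentile(k[:,0],[1,99]).round(1),k[:,2].mean().round(1))
# front edge of plate via white threshold
hsv=cv2.cvtColor(p,cv2.COLOR_BGR2HSV)
L=[]
for v in range(5,262,4):
    sat=cv2.GaussianBlur(hsv[...,1],(5,5),0)[v,190:240].astype(float)
    k=np.argmin(np.diff(sat[::1])); L.append(onz(c,190+k+.5,v,3)[:2])
L=np.array(L); a=np.polyfit(L[:,1],L[:,0],1); r=L[:,0]-np.polyval(a,L[:,1]); ok=abs(r)<4; a=np.polyfit(L[ok,1],L[ok,0],1); print("front edge x=",a,ok.sum(),len(L), "yaw deg",-np.degrees(np.arctan(a[0])))
```

```text
FR corner [375.7  15.9   3. ]
front top [375.8 351.3   3. ]
hole [387.4  25.9   3. ]
hole2 [505.6  26.1   3. ]
railT [445.2  70.4   6. ]
railB [446.  322.4   6. ]
corner right end [631.8  15.8   3. ]
heights plate [488.33803706 238.60556181   4.41122396] desk [270.92161936  37.0800469    0.82846937] term [443.72079824  46.08588297  55.59240108] brk [437.32014996 326.0193713   60.90819217]
term top [419.72623585  30.97696027] [469.97309189  66.59862103] [445.975852    50.37376938] [[421.04313414  32.41897991]
 [469.80073644  66.26246331]]
70 [603.3 631.4] 43.4
110 [603.3 631.2] 43.5
150 [603.4 631.1] 43.5
190 [603.5 631.2] 43.6
230 [603.4 631.2] 43.7
270 [603.5 631.1] 43.6
310 [603.5 631.2] 43.8
front edge x= [-1.02165254e-04  3.74715621e+02] 64 65 yaw deg 0.0058536378408624405
```

```bash
python3 goto.py 540 -245 250 0
```

```text
travel [0.93, 8.88, 1.75] rot 0.0 rows>=8.7
new [ 5.4012e+02 -2.4515e+02  2.4998e+02  1.0000e-02]
```

Request:
carry_out(moves=[{"travel": [0.93,8.88,1.75],"rotation": [0,0,0]},{"travel": [0.93,8.88,1.75],"rotation": [0,0,0]},{"travel": [0.93,8.88,1.75],"rotation": [0,0,0]},{"travel": [0.93,8.88,1.75],"rotation": [0,0,0]},{"travel": [0.93,8.88,1.75],"rotation": [0,0,0]},{"travel": [0.93,8.88,1.75],"rotation": [0,0,0]},{"travel": [0.93,8.88,1.75],"rotation": [0,0,0]},{"travel": [0.93,8.88,1.75],"rotation": [0,0,0]},{"travel": [0.93,8.88,1.75],"rotation": [0,0,0]},{"travel": [0.93,8.88,1.75],"rotation": [0,0,0]},{"travel": [0.93,8.88,1.75],"rotation": [0,0,0]},{"travel": [0.93,8.88,1.75],"rotation": [0,0,0]},{"travel": [0.93,8.88,1.75],"rotation": [0,0,0]},{"travel": [0.93,8.88,1.75],"rotation": [0,0,0]}])

```text
t: 2.95
tool_pos: [540.4, -243.7, 250.4]
ee_rot: [3.142, -0.001, 0.002]
ft_force: [-0.0, 0.2, -0.2]
finger_gap: 1.003
```

```bash
python3 shot.py w2
```

```text
t 2.95 [ 540.41 -243.67  250.45] [ 3.1416e+00 -5.0000e-04  2.1000e-03] [-0.   0.2 -0.2] gap 1.003
```

View pics/w2.png

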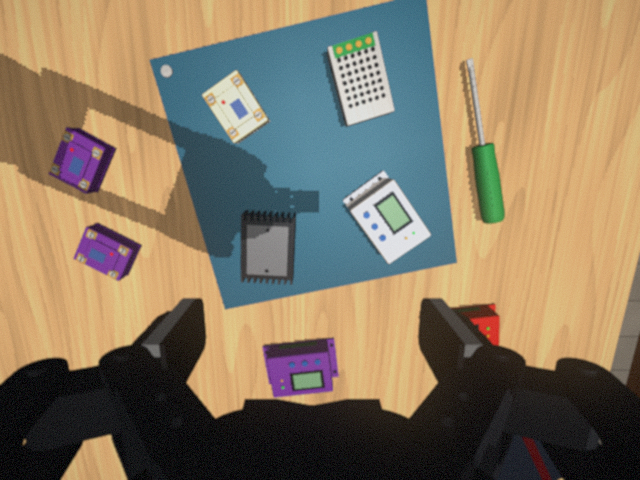

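The wrist view shows the cream relay at (235,106), the power supply at (362,78), the white logger at (388,217) and the heat sink at (268,246). The purple and red look-alikes are all off the mat, at (82,160), (107,250), (301,367) and (480,325). I'm fitting the top faces from depth.

```bash
cat > fit.py <<'E'
from h import *; import pickle
def fits(name,items):
    p,d,c=pickle.load(open(f"pics/{name}.pkl","rb")); P=cloud(c,d)
    for n,(u,v,lo,hi) in items.items():
        m=((P[...,2]>lo)&(P[...,2]<hi)&(d>0)).astype(np.uint8)
        _,lab=cv2.connectedComponents(m); 
        w=lab[v-6:v+7,u-6:u+7]; l=np.bincount(w[w>0]).argmax(); k=lab==l
        q=P[k]; q[:,2]; r=cv2.minAreaRect(q[:,:2].astype(np.float32))
        print(n,"n",k.sum(),"ctr",np.round(r[0],1),"size",np.round(r[1],1),"ang %.1f"%r[2],"z med %.1f"%np.median(q[:,2]),"mean",q[:,:2].mean(0).round(1))
E
python3 - <<'E'
from fit import *
fits("w2",dict(ps=(362,88,22,40),log=(388,217,28,45),hs=(268,246,28,46),rel=(245,120,20,36)))
p,d,c=pickle.load(open("pics/w2.pkl","rb"));P=cloud(c,d)
print("mat",P[150,300],P[60,280])
cv2.imwrite("pics/c5.png",cv2.resize(p[0:300,140:460],None,fx=2,fy=2,interpolation=cv2.INTER_CUBIC))
E
```

```text
ps n 4194 ctr [ 592.7 -108.9] size [51.5 78.1] ang 16.8 z med 30.8 mean [ 592.1 -108.3]
log n 3609 ctr [ 630.2 -256.6] size [58.2 78.3] ang 36.6 z med 36.6 mean [ 629.3 -255.2]
hs n 3358 ctr [ 491.4 -289.3] size [80.8 60. ] ang 87.1 z med 36.3 mean [ 491.6 -287.2]
rel n 2523 ctr [ 461.1 -135.1] size [44.8 58.4] ang 32.5 z med 27.2 mean [ 461.6 -135.1]
mat [ 528.91017048 -178.43867429    1.47297595] [507.88548851 -84.47718323   1.75568804]
```

View pics/c5.png

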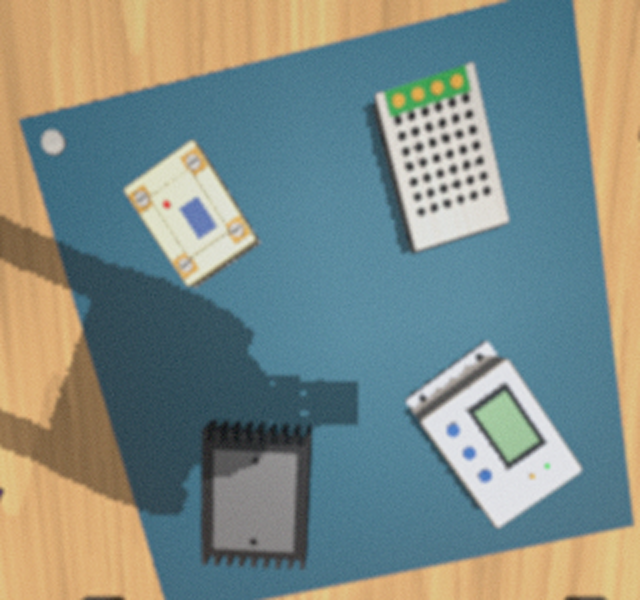

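```bash
cat > goto.py <<'E'
import sys,numpy as np
from station import arm
s=arm.get_state(); x0,y0,z0=s["tool_pos"]; w0=np.degrees(s["ee_rot"][2])
print("now",s["t"].__round__(2),s["tool_pos"].round(2),"yaw %.2f"%w0,"gap %.3f"%s["finger_gap"],s["ft_force"].round(1))
c,q=np.cos(np.radians(w0)),np.sin(np.radians(w0)); pt=np.zeros(3);pr=0
for a in sys.argv[1:]:
    x,y,z,w=map(float,a.split(','))
    d=np.array([x-x0,y-y0,z-z0])
    t=np.round(np.array([c*d[0]+q*d[1],q*d[0]-c*d[1],-d[2]])/40,2)
    r=round((-(w-w0)+180)%360-180,1)
    n=max(np.linalg.norm(t-pt)*40/41.7,abs(r-pr)/7.16); pt,pr=t,r
    print(a,"travel",t.tolist(),"rot",r,"rows>=%.1f"%n)
E
python3 goto.py 592.7,-108.9,80,16.8 592.7,-108.9,4,16.8
```

```text
now 3.0 [ 540.44 -243.81  250.48] yaw 0.11 gap 1.000 [-0.1 -0.4 -0.6]
592.7,-108.9,80,16.8 travel [1.31, -3.37, 4.26] rot -16.7 rows>=5.4
592.7,-108.9,4,16.8 travel [1.31, -3.37, 6.16] rot -16.7 rows>=1.8
```

Request:
carry_out(moves=[{"travel": [1.31,-3.37,4.26],"rotation": [0,0,-16.7]},{"travel": [1.31,-3.37,4.26],"rotation": [0,0,-16.7]},{"travel": [1.31,-3.37,4.26],"rotation": [0,0,-16.7]},{"travel": [1.31,-3.37,4.26],"rotation": [0,0,-16.7]},{"travel": [1.31,-3.37,4.26],"rotation": [0,0,-16.7]},{"travel": [1.31,-3.37,4.26],"rotation": [0,0,-16.7]},{"travel": [1.31,-3.37,4.26],"rotation": [0,0,-16.7]},{"travel": [1.31,-3.37,4.26],"rotation": [0,0,-16.7]},{"travel": [1.31,-3.37,4.26],"rotation": [0,0,-16.7]},{"travel": [1.31,-3.37,4.26],"rotation": [0,0,-16.7]}], hand=100, force=40)

```text
t: 3.83
tool_pos: [593.5, -111.6, 81.6]
ee_rot: [3.14, -0.003, 0.291]
ft_force: [-0.5, -0.1, 0.1]
finger_gap: 0.998
```

```bash
python3 goto.py 592.7,-108.9,40,16.8 592.7,-108.9,20,16.8 592.7,-108.9,4,16.8; python3 shot.py w3; python3 -c "
from fit import *
p,d,c=pickle.load(open('pics/w3.pkl','rb'));P=cloud(c,d)
for v in range(300,480,20): print(v,[P[v,u].round(0).tolist()+[float(d[v,u])] for u in (185,)])
"
```

```text
now 3.83 [ 593.55 -111.63   81.64] yaw 16.66 gap 0.998 [-0.5 -0.1  0.1]
592.7,-108.9,40,16.8 travel [-0.0, -0.07, 1.04] rot -0.1 rows>=1.0
592.7,-108.9,20,16.8 travel [-0.0, -0.07, 1.54] rot -0.1 rows>=0.5
592.7,-108.9,4,16.8 travel [-0.0, -0.07, 1.94] rot -0.1 rows>=0.4
t 3.83 [ 593.55 -111.63   81.64] [ 3.1399e+00 -2.6000e-03  2.9080e-01] [-0.5 -0.1  0.1] gap 0.998
300 [[546.0, -115.0, 133.0, 133.4288330078125]]
320 [[551.0, -115.0, 146.0, 120.3139877319336]]
340 [[553.0, -121.0, 148.0, 120.60855102539062]]
360 [[555.0, -128.0, 150.0, 120.47500610351562]]
380 [[557.0, -133.0, 153.0, 118.98180389404297]]
400 [[566.0, -102.0, 196.0, 70.18077087402344]]
420 [[568.0, -102.0, 201.0, 65.62712860107422]]
440 [[569.0, -101.0, 206.0, 60.42852783203125]]
460 [[571.0, -99.0, 212.0, 54.61481857299805]]
```

View pics/w3.png

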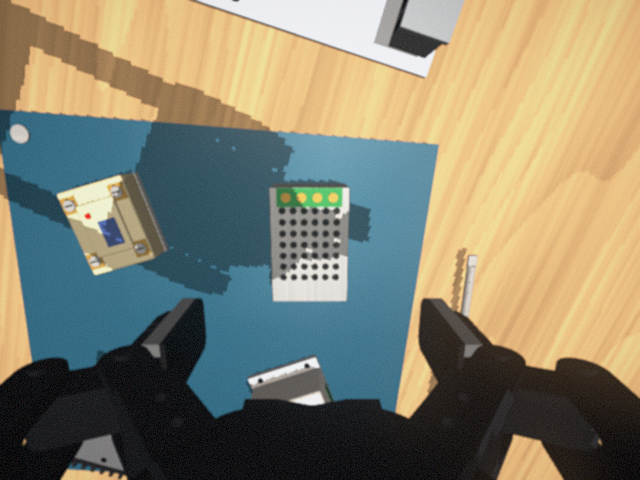

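```bash
python3 -c "
from fit import *
p,d,c=pickle.load(open('pics/w3.pkl','rb'));P=cloud(c,d)
for dz in (0,13,19,32,50): print(dz,proj(c,(593.5,-111.6,81.6+dz)))
print(d[290:400:8,150:215:6].round(0))
print(P[290:400:8,150:215:6,2].round(0))
from fit import fits
fits('w3',dict(ps=(310,240,20,42)))
"
```

```text
0 (np.float64(308.56313836886494), np.float64(277.9542121421198))
13 (np.float64(308.4399463415853), np.float64(287.2738455837576))
19 (np.float64(308.3768422482539), np.float64(292.04775045002503))
32 (np.float64(308.2238756920178), np.float64(303.619864850857))
50 (np.float64(307.96582224389124), np.float64(323.141936189361))
[[272. 271. 274. 273. 271. 272. 272. 271. 272. 273. 272.]
 [274. 274. 273. 274. 274. 274. 273. 273. 274. 273. 274.]
 [275. 276. 275. 275. 275. 130. 128. 129. 133. 274. 276.]
 [276. 277. 131. 121. 122. 123. 123. 128. 134. 277. 277.]
 [279. 125. 117. 117. 117. 116. 120. 129. 133. 141. 279.]
 [119. 111. 111. 111. 111. 116. 120. 129. 134. 141. 280.]
 [106. 107. 107. 107. 110. 115. 121. 127. 135. 141. 284.]
 [103. 103. 102. 105. 110. 117. 120. 126. 135. 142. 285.]
 [ 97. 103. 104. 106. 111. 116. 121. 127. 134. 286. 287.]
 [ 93.  92. 104. 105. 111. 116. 121. 128. 288. 289. 288.]
 [ 88.  89.  90.  81.  80. 115. 121. 127. 289. 291. 291.]
 [ 77.  78.  78.  78.  78.  78. 121. 291. 293. 292. 292.]
 [ 76.  75.  76.  75.  75.  75.  76. 293. 294. 292. 294.]
 [ 73.  71.  73.
[... 243 characters left out ...]
 144. 144. 139. 133.   3.   2.]
 [  2. 143. 150. 149. 150. 151. 147. 139. 135. 128.   2.]
 [148. 156. 155. 156. 155. 151. 147. 140. 135. 129.   3.]
 [161. 160. 160. 160. 157. 153. 147. 142. 135. 129.   1.]
 [164. 164. 165. 162. 158. 152. 149. 143. 136. 129.   2.]
 [170. 164. 164. 162. 158. 154. 149. 144. 138.   3.   2.]
 [174. 175. 165. 163. 159. 154. 149. 143.   2.   2.   2.]
 [179. 178. 178. 185. 186. 155. 150. 145.   3.   2.   1.]
 [189. 188. 189. 188. 188. 189. 151.   3.   1.   2.   2.]
 [191. 191. 190. 191. 192. 191. 191.   3.   2.   4.   2.]
 [193. 195. 194. 193. 194. 194. 193. 193.   3.   2.   2.]]
ps n 8941 ctr [ 592.7 -109. ] size [51.1 78.4] ang 16.7 z med 30.5 mean [ 592.  -106.8]
```

```bash
python3 shot.py s1 side; python3 -c "
from fit import *
p,d,c=pickle.load(open('pics/s1.pkl','rb'))
s=arm.get_state(); t=s['tool_pos']; w=s['ee_rot'][2]
u,v=map(int,proj(c,t)); print(u,v)
ax=np.array([np.cos(w),np.sin(w),0])
for dz in (0,13,31.7,46):
  for sg in (-1,1):
    a=proj(c,t+ax*42.5*sg+[0,0,dz]); cv2.circle(p,(round(a[0]),round(a[1])),1,(0,0,255) if dz in(0,31.7) else (0,255,0),-1)
cv2.imwrite('pics/s1c.png',cv2.resize(p[v-90:v+50,u-90:u+90],None,fx=4,fy=4,interpolation=cv2.INTER_NEAREST))
"
```

```text
t 3.88 [ 593.41 -111.67   81.5 ] [ 3.1401e+00 -2.5000e-03  2.9050e-01] [ 1.1 -0.1  0.1] gap 1.001
368 226
```

View pics/s1c.png

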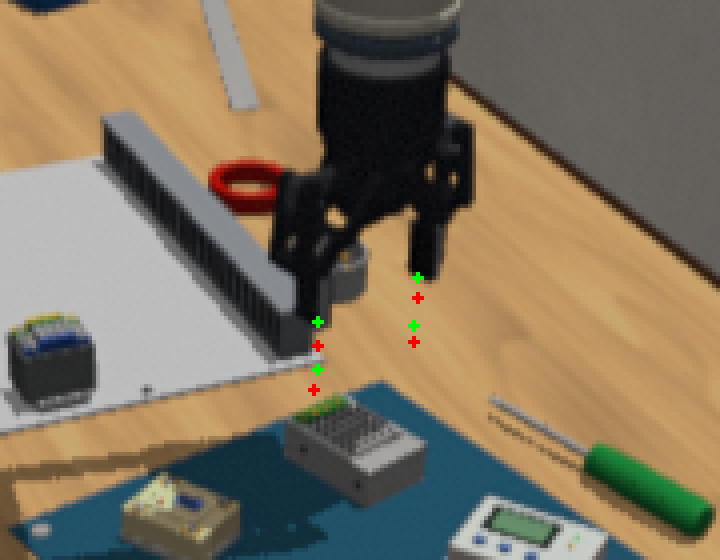

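Request:
carry_out(moves=[{"travel": [0,-0.07,0.6],"rotation": [0,0,-0.1]},{"travel": [0,-0.07,1.2],"rotation": [0,0,-0.1]},{"travel": [0,-0.07,1.6],"rotation": [0,0,-0.1]},{"travel": [0,-0.07,1.85],"rotation": [0,0,-0.1]},{"travel": [0,-0.07,1.94],"rotation": [0,0,-0.1]},{"travel": [0,-0.07,1.94],"rotation": [0,0,-0.1]},{"travel": [0,-0.07,1.94],"rotation": [0,0,-0.1]}])

```text
t: 4.52
tool_pos: [592.4, -108.1, 2.9]
ee_rot: [3.141, -0.001, 0.293]
ft_force: [0.2, -1.1, 0.3]
finger_gap: 1.001
```

```bash
python3 shot.py s2 side; python3 shot.py w4; python3 -c "
from fit import *
p,d,c=pickle.load(open('pics/s2.pkl','rb'))
s=arm.get_state(); t=s['tool_pos']
u,v=map(int,proj(c,t)); a=cv2.resize(p[v-70:v+40,u-70:u+70],None,fx=4,fy=4,interpolation=cv2.INTER_NEAREST)
b=cv2.imread('pics/w4.png'); a=cv2.resize(a,(400,320)); b=cv2.resize(b,(400,300)); 
cv2.imwrite('pics/s2c.png',np.hstack([a[:300],b]))
"
```

```text
t 4.52 [ 592.35 -108.08    2.86] [ 3.141e+00 -1.000e-03  2.930e-01] [ 0.2 -1.1  0.3] gap 1.001
t 4.57 [ 592.58 -108.      3.12] [ 3.1408e+00 -1.5000e-03  2.9310e-01] [ 0.7 -0.4 -0.3] gap 1.004
```

View pics/s2c.png

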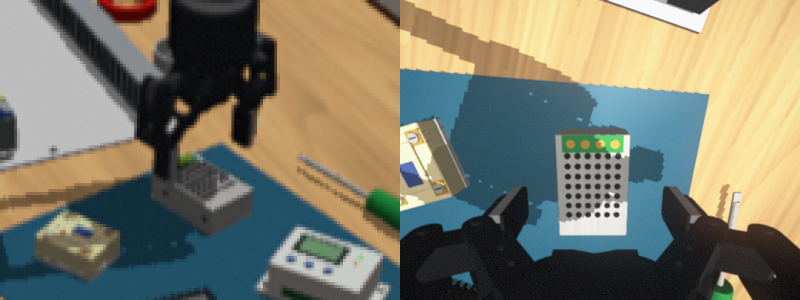

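Request:
carry_out(moves=[{"travel": [0,0,0],"rotation": [0,0,0]},{"travel": [0,0,0],"rotation": [0,0,0]},{"travel": [0,0,0],"rotation": [0,0,0]},{"travel": [0,0,0],"rotation": [0,0,0]},{"travel": [0,0,0],"rotation": [0,0,0]},{"travel": [0,0,0],"rotation": [0,0,0]}], hand=50, force=20)

```text
t: 5.12
tool_pos: [591.7, -107.6, 2.0]
ee_rot: [3.142, -0.0, 0.293]
ft_force: [0.1, -0.1, 0.6]
finger_gap: 0.504
```

```bash
python3 shot.py s3 side; python3 shot.py w5; python3 -c "
from fit import *
p,d,c=pickle.load(open('pics/s3.pkl','rb'))
s=arm.get_state(); t=s['tool_pos']
u,v=map(int,proj(c,t)); a=cv2.resize(p[v-70:v+40,u-70:u+70],None,fx=4,fy=4,interpolation=cv2.INTER_NEAREST)
b=cv2.imread('pics/w5.png'); a=cv2.resize(a,(400,320)); b=cv2.resize(b,(400,300)); 
cv2.imwrite('pics/s3c.png',np.hstack([a[:300],b]))
"
```

```text
t 5.12 [ 591.72 -107.63    2.02] [ 3.1416 -0.      0.2934] [ 0.1 -0.1  0.6] gap 0.504
t 5.17 [ 591.69 -107.67    2.01] [-3.1416  0.      0.2934] [ 0.1  0.4 -0. ] gap 0.502
```

View pics/s3c.png

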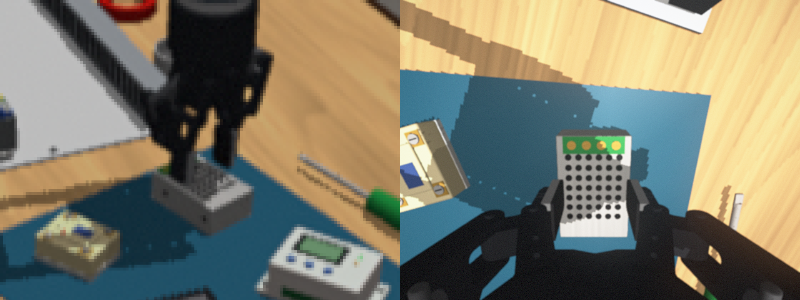

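```bash
python3 -c "
from fit import *
p,d,c=pickle.load(open('pics/w5.pkl','rb'));P=cloud(c,d)
s=arm.get_state();print(s['tool_pos'],s['qd'].round(4))
t=s['tool_pos'];w=s['ee_rot'][2];R=np.array([[np.cos(w),np.sin(w),0],[np.sin(w),-np.cos(w),0],[0,0,-1]])
Q=(P-t)@R
m=(d>0)&(P[...,2]>38)&(P[...,2]<75)&(abs(Q[...,0])<40)
for sg in(-1,1):
  q=Q[m&(Q[...,0]*sg>0)&(abs(Q[...,1])<30)]
  print(sg,len(q),'x',np.percentile(q[:,0],[1,50,99]).round(1),'y',np.percentile(q[:,1],[1,50,99]).round(1),'z',np.percentile(q[:,2],[1,50,99]).round(1))
p,d,c=pickle.load(open('pics/w4.pkl','rb'));P=cloud(c,d)
fits('w4',dict(ps=(475,260,20,38)) if 0 else dict(ps=(308,270,20,38)))
Q=(P-np.array([592.58,-108,3.12]))@R
m=(d>0)&(P[...,2]>38)&(P[...,2]<85)&(abs(Q[...,0])<60)
for sg in(-1,1):
  q=Q[m&(Q[...,0]*sg>0)&(abs(Q[...,1])<30)]
  print(sg,len(q),'x',np.percentile(q[:,0],[1,50,99]).round(1),'y',np.percentile(q[:,1],[1,50,99]).round(1),'z',np.percentile(q[:,2],[1,50,99]).round(1))
"
```

```text
[ 591.66753936 -107.61251007    1.96115588] [ 0.0002 -0.0014  0.001   0.0018  0.0003  0.0002]
-1 2343 x [-33.1 -20.8 -19.7] y [-10.5  -6.1  11.4] z [-72.4 -59.4 -37.6]
1 2347 x [22.6 23.7 35.9] y [-10.5  -6.1  11.5] z [-72.5 -59.4 -37.6]
ps n 18717 ctr [ 592.7 -109.2] size [51.2 79.1] ang 16.7 z med 30.5 mean [ 591.6 -105.6]
-1 3230 x [-54.6 -41.5 -40.9] y [-10.6  -5.9  11.2] z [-81.7 -66.1 -46.2]
1 3178 x [43.6 44.2 57.3] y [-10.6  -5.9  11.4] z [-81.5 -66.1 -46.5]
```

```bash
sed -i 's#    x,y,z,w=map(float,a.split(","))##' goto.py
python3 - <<'E'
s=open('goto.py').read()
s=s.replace("    d=np.array(","    cw,sw=np.cos(np.radians(w)),np.sin(np.radians(w)); x-=1.4*cw+.4*sw; y-=1.4*sw-.4*cw\n    d=np.array(")
open('goto.py','w').write(s)
E
cat goto.py; python3 goto.py 592.7,-109,2,16.7 592.7,-109,-32,16.7
```

```text
import sys,numpy as np
from station import arm
s=arm.get_state(); x0,y0,z0=s["tool_pos"]; w0=np.degrees(s["ee_rot"][2])
print("now",s["t"].__round__(2),s["tool_pos"].round(2),"yaw %.2f"%w0,"gap %.3f"%s["finger_gap"],s["ft_force"].round(1))
c,q=np.cos(np.radians(w0)),np.sin(np.radians(w0)); pt=np.zeros(3);pr=0
for a in sys.argv[1:]:
    x,y,z,w=map(float,a.split(','))
    cw,sw=np.cos(np.radians(w)),np.sin(np.radians(w)); x-=1.4*cw+.4*sw; y-=1.4*sw-.4*cw
    d=np.array([x-x0,y-y0,z-z0])
    t=np.round(np.array([c*d[0]+q*d[1],q*d[0]-c*d[1],-d[2]])/40,2)
    r=round((-(w-w0)+180)%360-180,1)
    n=max(np.linalg.norm(t-pt)*40/41.7,abs(r-pr)/7.16); pt,pr=t,r
    print(a,"travel",t.tolist(),"rot",r,"rows>=%.1f"%n)
now 5.22 [ 591.67 -107.61    1.96] yaw 16.81 gap 0.500 [0.  0.8 0.8]
592.7,-109,2,16.7 travel [-0.02, 0.03, -0.0] rot 0.1 rows>=0.0
592.7,-109,-32,16.7 travel [-0.02, 0.03, 0.85] rot 0.1 rows>=0.8
```

Open first, then go down in steps.

Request:
carry_out(moves=[{"travel": [-0.02,0.03,0],"rotation": [0,0,0]},{"travel": [-0.02,0.03,0],"rotation": [0,0,0]},{"travel": [-0.02,0.03,0],"rotation": [0,0,0]},{"travel": [-0.02,0.03,0],"rotation": [0,0,0]},{"travel": [-0.02,0.03,0.2],"rotation": [0,0,0]},{"travel": [-0.02,0.03,0.4],"rotation": [0,0,0]},{"travel": [-0.02,0.03,0.6],"rotation": [0,0,0]},{"travel": [-0.02,0.03,0.7],"rotation": [0,0,0]},{"travel": [-0.02,0.03,0.8],"rotation": [0,0,0]},{"travel": [-0.02,0.03,0.85],"rotation": [0,0,0]},{"travel": [-0.02,0.03,0.85],"rotation": [0,0,0]},{"travel": [-0.02,0.03,0.85],"rotation": [0,0,0]}], hand=100)

```text
t: 6.22
tool_pos: [591.3, -109.0, -32.1]
ee_rot: [-3.142, 0.0, 0.293]
ft_force: [0.4, -0.6, 0.4]
finger_gap: 0.999
```

Request:
carry_out(moves=[{"travel": [0,0,0],"rotation": [0,0,0]},{"travel": [0,0,0],"rotation": [0,0,0]},{"travel": [0,0,0],"rotation": [0,0,0]},{"travel": [0,0,0],"rotation": [0,0,0]},{"travel": [0,0,0],"rotation": [0,0,0]},{"travel": [0,0,0],"rotation": [0,0,0]},{"travel": [0,0,0],"rotation": [0,0,0]},{"travel": [0,0,0],"rotation": [0,0,0]}], hand=0, force=40)

```text
t: 6.88
tool_pos: [591.6, -109.1, -31.5]
ee_rot: [3.141, -0.001, 0.293]
ft_force: [-0.8, -1.1, 5.7]
finger_gap: 0.589
```

```bash
python3 shot.py s4 side; python3 shot.py w6; python3 -c "
from fit import *
p,d,c=pickle.load(open('pics/s4.pkl','rb'))
s=arm.get_state(); t=s['tool_pos']
u,v=map(int,proj(c,t)); a=cv2.resize(p[v-90:v+20,u-70:u+70],None,fx=4,fy=4,interpolation=cv2.INTER_NEAREST)
b=cv2.imread('pics/w6.png'); a=cv2.resize(a,(400,320)); b=cv2.resize(b,(400,300)); 
cv2.imwrite('pics/s4c.png',np.hstack([a[:300],b]))
"
```

```text
t 6.88 [ 591.58 -109.11  -31.5 ] [ 3.1413e+00 -6.0000e-04  2.9330e-01] [-0.8 -1.1  5.7] gap 0.589
t 6.93 [ 591.55 -109.12  -31.53] [ 3.1413e+00 -5.0000e-04  2.9330e-01] [-2.  -0.1  6. ] gap 0.591
```

View pics/s4c.png

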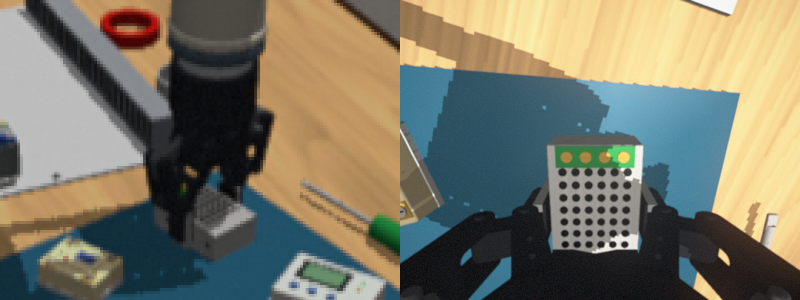

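```bash
python3 goto.py 592.7,-109,45,16.7 445.4,259,45,0
```

```text
now 6.98 [ 591.57 -109.11  -31.51] yaw 16.81 gap 0.591 [-1.   0.7  5.9]
592.7,-109,45,16.7 travel [-0.01, -0.0, -1.91] rot 0.1 rows>=1.8
445.4,259,45,0 travel [-0.87, -9.89, -1.91] rot 16.8 rows>=9.5
```

Request:
carry_out(moves=[{"travel": [0,0,-0.2],"rotation": [0,0,0]},{"travel": [0,0,-0.7],"rotation": [0,0,0]},{"travel": [0,0,-1.3],"rotation": [0,0,0]},{"travel": [0,0,-1.91],"rotation": [0,0,0]},{"travel": [-0.87,-9.89,-1.91],"rotation": [0,0,16.8]},{"travel": [-0.87,-9.89,-1.91],"rotation": [0,0,16.8]},{"travel": [-0.87,-9.89,-1.91],"rotation": [0,0,16.8]},{"travel": [-0.87,-9.89,-1.91],"rotation": [0,0,16.8]},{"travel": [-0.87,-9.89,-1.91],"rotation": [0,0,16.8]},{"travel": [-0.87,-9.89,-1.91],"rotation": [0,0,16.8]},{"travel": [-0.87,-9.89,-1.91],"rotation": [0,0,16.8]},{"travel": [-0.87,-9.89,-1.91],"rotation": [0,0,16.8]},{"travel": [-0.87,-9.89,-1.91],"rotation": [0,0,16.8]},{"travel": [-0.87,-9.89,-1.91],"rotation": [0,0,16.8]},{"travel": [-0.87,-9.89,-1.91],"rotation": [0,0,16.8]},{"travel": [-0.87,-9.89,-1.91],"rotation": [0,0,16.8]},{"travel": [-0.87,-9.89,-1.91],"rotation": [0,0,16.8]},{"travel": [-0.87,-9.89,-1.91],"rotation": [0,0,16.8]},{"travel": [-0.87,-9.89,-1.91],"rotation": [0,0,16.8]},{"travel": [-0.87,-9.89,-1.91],"rotation": [0,0,16.8]}])

```text
t: 8.65
tool_pos: [443.9, 258.7, 44.4]
ee_rot: [3.141, 0.0, -0.001]
ft_force: [-0.0, 0.9, -2.5]
finger_gap: 0.59
```

```bash
python3 shot.py w7; python3 goto.py 445.4,259,45,0 445.4,259,-20,0 445.4,259,-30,0
```

```text
t 8.65 [443.95 258.69  44.39] [ 3.1415e+00  1.0000e-04 -1.5000e-03] [-0.   0.9 -2.5] gap 0.590
now 8.7 [443.88 258.8   44.39] yaw -0.07 gap 0.587 [ 0.4  1.  -2.7]
445.4,259,45,0 travel [0.0, -0.02, -0.02] rot -0.1 rows>=0.0
445.4,259,-20,0 travel [0.0, -0.02, 1.61] rot -0.1 rows>=1.6
445.4,259,-30,0 travel [0.0, -0.02, 1.86] rot -0.1 rows>=0.2
```

View pics/w7.png

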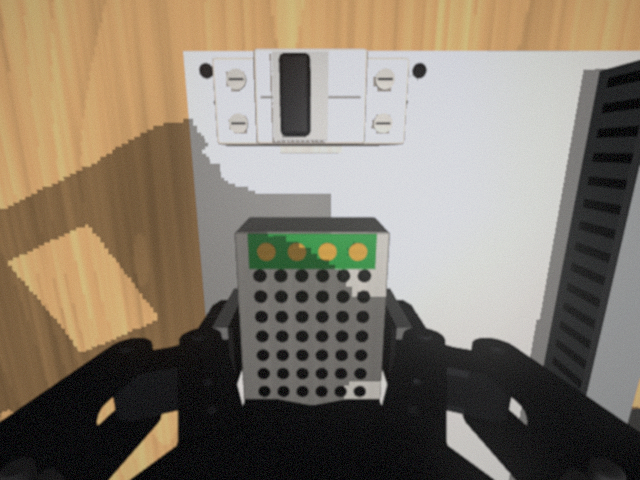

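Request:
carry_out(moves=[{"travel": [0,-0.02,0.4],"rotation": [0,0,0]},{"travel": [0,-0.02,0.8],"rotation": [0,0,0]},{"travel": [0,-0.02,1.2],"rotation": [0,0,0]},{"travel": [0,-0.02,1.5],"rotation": [0,0,0]},{"travel": [0,-0.02,1.65],"rotation": [0,0,0]},{"travel": [0,-0.02,1.75],"rotation": [0,0,0]},{"travel": [0,-0.02,1.8],"rotation": [0,0,0]},{"travel": [0,-0.02,1.84],"rotation": [0,0,0]},{"travel": [0,-0.02,1.86],"rotation": [0,0,0]},{"travel": [0,-0.02,1.86],"rotation": [0,0,0]},{"travel": [0,-0.02,1.86],"rotation": [0,0,0]}])

```text
t: 9.62
tool_pos: [443.9, 260.6, -29.6]
ee_rot: [-3.141, -0.001, 0.0]
ft_force: [0.7, 0.8, -1.7]
finger_gap: 0.594
```

```bash
python3 shot.py w8;python3 - <<'E'
from fit import *
fits("w8",dict(ps=(312,280,22,40)))
p,d,c=pickle.load(open("pics/w7.pkl","rb"));P=cloud(c,d)
m=(P[...,2]>40)&(P[...,1]>310)&(P[...,0]<500)
q=P[m];print("brk",q.min(0),q.max(0))
E
```

```text
t 9.62 [443.85 260.55 -29.59] [-3.1412e+00 -6.0000e-04  2.0000e-04] [ 0.7  0.8 -1.7] gap 0.594
ps n 27196 ctr [445.5 266.8] size [66.7 78.1] ang 89.9 z med 32.4 mean [445.4 270.7]
brk [402.11972914 323.46416317  49.08179994] [488.01555504 362.05614024 219.0825216 ]
```

Request:
carry_out(moves=[{"travel": [0,0.03,0.02],"rotation": [0,0,0]},{"travel": [0,0.03,0.03],"rotation": [0,0,0]},{"travel": [0,0.03,0.03],"rotation": [0,0,0]},{"travel": [0,0.03,0.03],"rotation": [0,0,0]}])

```text
t: 10.0
tool_pos: [443.9, 259.3, -30.5]
ee_rot: [-3.141, -0.001, 0.0]
ft_force: [-2.0, -0.6, 6.7]
finger_gap: 0.591
```

Request:
carry_out(moves=[{"travel": [0,0,0],"rotation": [0,0,0]},{"travel": [0,0,0],"rotation": [0,0,0]},{"travel": [0,0,0],"rotation": [0,0,0]},{"travel": [0,0,0],"rotation": [0,0,0]},{"travel": [0,0,0],"rotation": [0,0,0]}], hand=85)

```text
t: 10.42
tool_pos: [443.6, 259.2, -31.2]
ee_rot: [-3.142, 0.0, 0.0]
ft_force: [-0.7, 0.0, -0.1]
finger_gap: 0.854
```

```bash
python3 goto.py 445.4,259,60,0 630.2,-256.6,60,36.6 630.2,-256.6,-15,36.6
```

```text
now 10.42 [443.55 259.2  -31.24] yaw 0.01 gap 0.854 [-0.7  0.  -0.1]
445.4,259,60,0 travel [0.01, -0.01, -2.28] rot 0.0 rows>=2.2
630.2,-256.6,60,36.6 travel [4.63, 12.91, -2.28] rot -36.6 rows>=13.2
630.2,-256.6,-15,36.6 travel [4.63, 12.91, -0.41] rot -36.6 rows>=1.8
```

Request:
carry_out(moves=[{"travel": [0,0,-0.6],"rotation": [0,0,0]},{"travel": [0,0,-1.4],"rotation": [0,0,0]},{"travel": [0,0,-2.28],"rotation": [0,0,0]},{"travel": [4.63,12.91,-2.28],"rotation": [0,0,-36.6]},{"travel": [4.63,12.91,-2.28],"rotation": [0,0,-36.6]},{"travel": [4.63,12.91,-2.28],"rotation": [0,0,-36.6]},{"travel": [4.63,12.91,-2.28],"rotation": [0,0,-36.6]},{"travel": [4.63,12.91,-2.28],"rotation": [0,0,-36.6]},{"travel": [4.63,12.91,-2.28],"rotation": [0,0,-36.6]},{"travel": [4.63,12.91,-2.28],"rotation": [0,0,-36.6]},{"travel": [4.63,12.91,-2.28],"rotation": [0,0,-36.6]},{"travel": [4.63,12.91,-2.28],"rotation": [0,0,-36.6]},{"travel": [4.63,12.91,-2.28],"rotation": [0,0,-36.6]},{"travel": [4.63,12.91,-2.28],"rotation": [0,0,-36.6]},{"travel": [4.63,12.91,-2.28],"rotation": [0,0,-36.6]},{"travel": [4.63,12.91,-2.28],"rotation": [0,0,-36.6]},{"travel": [4.63,12.91,-2.28],"rotation": [0,0,-36.6]},{"travel": [4.63,12.91,-2.28],"rotation": [0,0,-36.6]},{"travel": [4.63,12.91,-2.28],"rotation": [0,0,-36.6]},{"travel": [4.63,12.91,-2.28],"rotation": [0,0,-36.6]}], hand=100)

```text
t: 12.08
tool_pos: [628.1, -256.6, 59.4]
ee_rot: [-3.14, 0.001, 0.638]
ft_force: [-1.1, -0.5, -0.2]
finger_gap: 1.004
```

```bash
python3 shot.py w9;python3 shot.py t9 top; python3 goto.py 630.2,-256.6,-30,36.6;python3 - <<'E'
from fit import *
fits("w9",dict(log=(312,270,26,45)))
E
```

```text
t 12.08 [ 628.05 -256.65   59.41] [-3.1402e+00  5.0000e-04  6.3840e-01] [-1.1 -0.5 -0.2] gap 1.004
t 12.13 [ 628.09 -256.07   59.56] [-3.1403e+00  5.0000e-04  6.3930e-01] [-0.2 -0.   0.3] gap 1.001
now 12.18 [ 628.22 -255.83   59.74] yaw 36.66 gap 0.999 [-0.9  0.2 -0.3]
630.2,-256.6,-30,36.6 travel [-0.01, 0.04, 2.24] rot 0.1 rows>=2.1
log n 12550 ctr [ 630.2 -256.7] size [58.2 77.7] ang 36.8 z med 36.5 mean [ 628.6 -254.6]
```

View pics/w9.png

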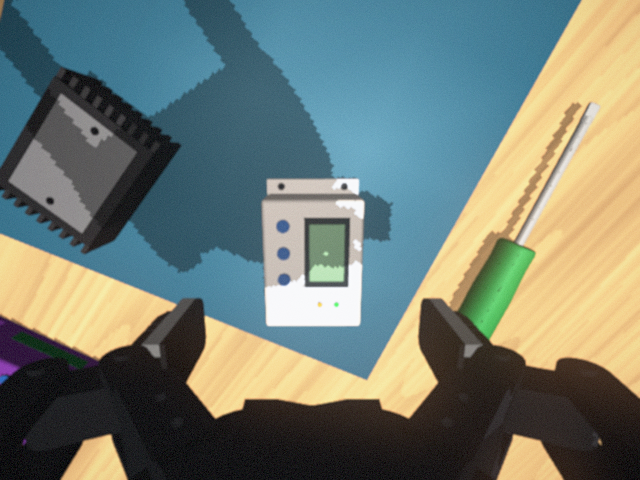

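View pics/t9.png

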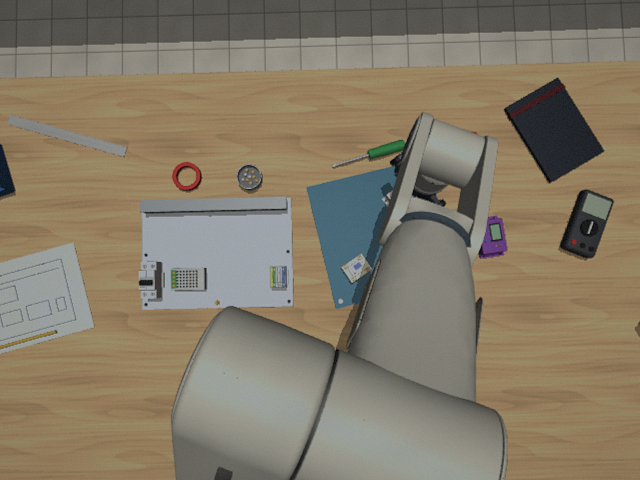

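Run:
```python
from fit import *
p,d,c=pickle.load(open("pics/w9.pkl","rb"));P=cloud(c,d)
hsv=cv2.cvtColor(p,cv2.COLOR_BGR2HSV)
w=np.radians(36.7);ctr=np.array([630.2,-256.6,0]);R=np.array([[np.cos(w),np.sin(w),0],[np.sin(w),-np.cos(w),0],[0,0,-1]])
Q=(P-ctr)@R
m=(hsv[...,0]>50)&(hsv[...,0]<80)&(hsv[...,1]>150)&(d>0)&(np.mgrid[:480,:640][1]>430)
q=Q[m];print(m.sum(),q[:,0].min(),q[np.argmin(q[:,0])])
for y in range(-60,40,10):
    k=q[abs(q[:,1]-y)<5]
    if len(k):print(y,k[:,0].min().round(1),(-k[:,2]).max().round(1))
p,d,c=pickle.load(open("pics/w2.pkl","rb"));P=cloud(c,d);hsv=cv2.cvtColor(p,cv2.COLOR_BGR2HSV)
Q=(P-ctr)@R
m=(hsv[...,0]>50)&(hsv[...,0]<80)&(hsv[...,1]>150)&(d>0)&(np.mgrid[:480,:640][1]>460)&(np.mgrid[:480,:640][0]<230)
q=Q[m]
for y in range(-90,60,10):
    k=q[abs(q[:,1]-y)<5]
    if len(k):print(y,k[:,0].min().round(1),(-k[:,2]).max().round(1))
```

```text
4 57.9263618823133 [  57.92636188   -7.36494605 -182.62632353]
-10 57.9 182.6
-10 122.9 26.0
0 120.3 26.7
10 118.4 27.0
20 121.5 26.6
30 119.0 26.9
40 114.3 27.3
50 114.0 26.1
```

Request:
carry_out(moves=[{"travel": [-0.01,0.04,0.6],"rotation": [0,0,0]},{"travel": [-0.01,0.04,1.2],"rotation": [0,0,0]},{"travel": [-0.01,0.04,1.6],"rotation": [0,0,0]},{"travel": [-0.01,0.04,2.0],"rotation": [0,0,0]},{"travel": [-0.01,0.04,2.2],"rotation": [0,0,0]},{"travel": [-0.01,0.04,2.29],"rotation": [0,0,0]},{"travel": [-0.01,0.04,2.29],"rotation": [0,0,0]},{"travel": [-0.01,0.04,2.29],"rotation": [0,0,0]}])

```text
t: 12.85
tool_pos: [630.0, -258.4, -30.9]
ee_rot: [3.141, -0.0, 0.64]
ft_force: [0.1, 0.1, -0.3]
finger_gap: 1.002
```

Request:
carry_out(moves=[{"travel": [0,0,0],"rotation": [0,0,0]},{"travel": [0,0,0],"rotation": [0,0,0]},{"travel": [0,0,0],"rotation": [0,0,0]},{"travel": [0,0,0],"rotation": [0,0,0]},{"travel": [0,0,0],"rotation": [0,0,0]},{"travel": [0,0,0],"rotation": [0,0,0]},{"travel": [0,0,0],"rotation": [0,0,0]}], hand=0)

```text
t: 13.43
tool_pos: [630.3, -259.0, -30.4]
ee_rot: [3.14, -0.001, 0.639]
ft_force: [-0.9, 1.2, 6.2]
finger_gap: 0.67
```

```bash
python3 goto.py 630.2,-256.6,45,36.6 445.4,142.6,45,0
```

```text
now 13.43 [ 630.28 -259.    -30.43] yaw 36.60 gap 0.670 [-0.9  1.2  6.2]
630.2,-256.6,45,36.6 travel [-0.0, -0.06, -1.89] rot 0.0 rows>=1.8
445.4,142.6,45,0 travel [2.25, -10.84, -1.89] rot 36.6 rows>=10.6
```

```bash
python3 goto.py 630.2,-256.6,45,36.6 445.4,140.2,45,0
```

```text
now 13.43 [ 630.28 -259.    -30.43] yaw 36.60 gap 0.670 [-0.9  1.2  6.2]
630.2,-256.6,45,36.6 travel [-0.0, -0.06, -1.89] rot 0.0 rows>=1.8
445.4,140.2,45,0 travel [2.22, -10.8, -1.89] rot 36.6 rows>=10.5
```

Request:
carry_out(moves=[{"travel": [0,0,-0.2],"rotation": [0,0,0]},{"travel": [0,0,-0.7],"rotation": [0,0,0]},{"travel": [0,0,-1.3],"rotation": [0,0,0]},{"travel": [0,0,-1.89],"rotation": [0,0,0]},{"travel": [2.22,-10.8,-1.89],"rotation": [0,0,36.6]},{"travel": [2.22,-10.8,-1.89],"rotation": [0,0,36.6]},{"travel": [2.22,-10.8,-1.89],"rotation": [0,0,36.6]},{"travel": [2.22,-10.8,-1.89],"rotation": [0,0,36.6]},{"travel": [2.22,-10.8,-1.89],"rotation": [0,0,36.6]},{"travel": [2.22,-10.8,-1.89],"rotation": [0,0,36.6]},{"travel": [2.22,-10.8,-1.89],"rotation": [0,0,36.6]},{"travel": [2.22,-10.8,-1.89],"rotation": [0,0,36.6]},{"travel": [2.22,-10.8,-1.89],"rotation": [0,0,36.6]},{"travel": [2.22,-10.8,-1.89],"rotation": [0,0,36.6]},{"travel": [2.22,-10.8,-1.89],"rotation": [0,0,36.6]},{"travel": [2.22,-10.8,-1.89],"rotation": [0,0,36.6]},{"travel": [2.22,-10.8,-1.89],"rotation": [0,0,36.6]},{"travel": [2.22,-10.8,-1.89],"rotation": [0,0,36.6]},{"travel": [2.22,-10.8,-1.89],"rotation": [0,0,36.6]},{"travel": [2.22,-10.8,-1.89],"rotation": [0,0,36.6]}])

```text
t: 15.1
tool_pos: [443.7, 140.1, 44.1]
ee_rot: [3.142, -0.0, -0.001]
ft_force: [-0.2, -1.0, -1.3]
finger_gap: 0.673
```

```bash
python3 shot.py w10; python3 goto.py 445.4,140.2,45,0 445.4,140.2,-29.5,0;  python3 - <<'E'
from fit import *
fits("w10",dict(log=(312,270,95,125)))
E
```

```text
t 15.10 [443.7  140.1   44.06] [ 3.1415e+00 -2.0000e-04 -1.4000e-03] [-0.2 -1.  -1.3] gap 0.673
now 15.15 [443.62 140.11  44.  ] yaw -0.09 gap 0.673 [-0.  -0.7 -0.8]
445.4,140.2,45,0 travel [0.01, -0.01, -0.02] rot -0.1 rows>=0.0
445.4,140.2,-29.5,0 travel [0.01, -0.01, 1.84] rot -0.1 rows>=1.8
log n 34244 ctr [445.4 148.6] size [66.6 85. ] ang 89.3 z med 111.1 mean [445.3 153.3]
```

View pics/w10.png

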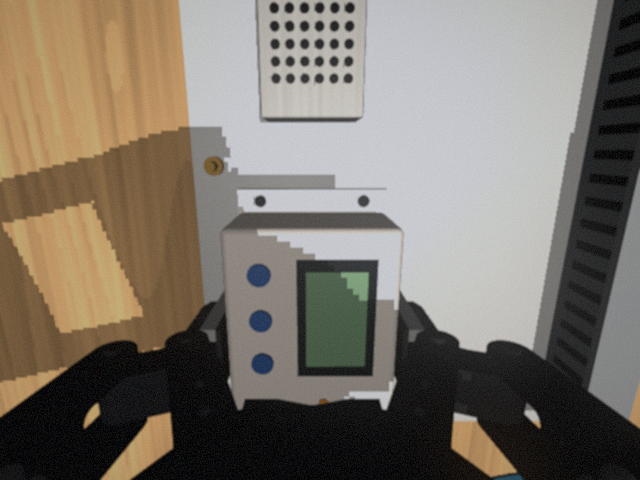

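Request:
carry_out(moves=[{"travel": [0.01,0.01,0.4],"rotation": [0,0,0]},{"travel": [0.01,0.01,0.8],"rotation": [0,0,0]},{"travel": [0.01,0.01,1.2],"rotation": [0,0,0]},{"travel": [0.01,0.01,1.5],"rotation": [0,0,0]},{"travel": [0.01,0.01,1.65],"rotation": [0,0,0]},{"travel": [0.01,0.01,1.74],"rotation": [0,0,0]},{"travel": [0.01,0.01,1.79],"rotation": [0,0,0]},{"travel": [0.01,0.01,1.82],"rotation": [0,0,0]},{"travel": [0.01,0.01,1.83],"rotation": [0,0,0]},{"travel": [0.01,0.01,1.83],"rotation": [0,0,0]},{"travel": [0.01,0.01,1.83],"rotation": [0,0,0]}])

```text
t: 16.07
tool_pos: [443.9, 140.7, -28.8]
ee_rot: [-3.141, -0.001, 0.0]
ft_force: [-0.3, 0.5, -1.3]
finger_gap: 0.677
```

Request:
carry_out(moves=[{"travel": [0,0,0.02],"rotation": [0,0,0]},{"travel": [0,0,0.03],"rotation": [0,0,0]},{"travel": [0,0,0.03],"rotation": [0,0,0]},{"travel": [0,0,0.03],"rotation": [0,0,0]}])

```text
t: 16.4
tool_pos: [443.9, 140.8, -29.5]
ee_rot: [-3.141, -0.001, 0.0]
ft_force: [-1.8, -0.9, 11.0]
finger_gap: 0.672
```

Request:
carry_out(moves=[{"travel": [0,0,0],"rotation": [0,0,0]},{"travel": [0,0,0],"rotation": [0,0,0]},{"travel": [0,0,0],"rotation": [0,0,0]},{"travel": [0,0,0],"rotation": [0,0,0]},{"travel": [0,0,0],"rotation": [0,0,0]}], hand=90)

```text
t: 16.82
tool_pos: [443.5, 140.6, -30.5]
ee_rot: [3.142, 0.0, 0.0]
ft_force: [0.3, 0.3, 0.8]
finger_gap: 0.896
```

```bash
python3 goto.py 445.4,141,60,0 491.4,-289.3,60,-2.9
```

```text
now 16.82 [443.51 140.61 -30.47] yaw 0.01 gap 0.896 [0.3 0.3 0.8]
445.4,141,60,0 travel [0.01, -0.02, -2.26] rot 0.0 rows>=2.2
491.4,-289.3,60,-2.9 travel [1.16, 10.74, -2.26] rot 2.9 rows>=10.4
```

Request:
carry_out(moves=[{"travel": [0,0,-0.6],"rotation": [0,0,0]},{"travel": [0,0,-1.4],"rotation": [0,0,0]},{"travel": [0,0,-2.26],"rotation": [0,0,0]},{"travel": [1.16,10.74,-2.26],"rotation": [0,0,2.9]},{"travel": [1.16,10.74,-2.26],"rotation": [0,0,2.9]},{"travel": [1.16,10.74,-2.26],"rotation": [0,0,2.9]},{"travel": [1.16,10.74,-2.26],"rotation": [0,0,2.9]},{"travel": [1.16,10.74,-2.26],"rotation": [0,0,2.9]},{"travel": [1.16,10.74,-2.26],"rotation": [0,0,2.9]},{"travel": [1.16,10.74,-2.26],"rotation": [0,0,2.9]},{"travel": [1.16,10.74,-2.26],"rotation": [0,0,2.9]},{"travel": [1.16,10.74,-2.26],"rotation": [0,0,2.9]},{"travel": [1.16,10.74,-2.26],"rotation": [0,0,2.9]},{"travel": [1.16,10.74,-2.26],"rotation": [0,0,2.9]},{"travel": [1.16,10.74,-2.26],"rotation": [0,0,2.9]},{"travel": [1.16,10.74,-2.26],"rotation": [0,0,2.9]},{"travel": [1.16,10.74,-2.26],"rotation": [0,0,2.9]},{"travel": [1.16,10.74,-2.26],"rotation": [0,0,2.9]},{"travel": [1.16,10.74,-2.26],"rotation": [0,0,2.9]}], hand=100)

```text
t: 18.4
tool_pos: [489.9, -287.5, 60.0]
ee_rot: [-3.141, 0.0, -0.049]
ft_force: [0.6, 0.3, 0.2]
finger_gap: 1.002
```

```bash
python3 shot.py w11; python3 goto.py 491.4,-289.3,60,-2.9 491.4,-289.3,-32,-2.9;  python3 - <<'E'
from fit import *
fits("w11",dict(hs=(312,270,28,45)))
E
```

```text
t 18.40 [ 489.9  -287.46   59.97] [-3.1412e+00  5.0000e-04 -4.8800e-02] [0.6 0.3 0.2] gap 1.002
now 18.45 [ 490.04 -287.68   60.06] yaw -2.80 gap 1.001 [-0.7  0.7  0.2]
491.4,-289.3,60,-2.9 travel [0.0, 0.03, 0.0] rot 0.1 rows>=0.0
491.4,-289.3,-32,-2.9 travel [0.0, 0.03, 2.3] rot 0.1 rows>=2.2
hs n 12371 ctr [ 491.3 -289.2] size [80.3 60.3] ang 87.0 z med 36.4 mean [ 491.4 -286.7]
```

View pics/w11.png

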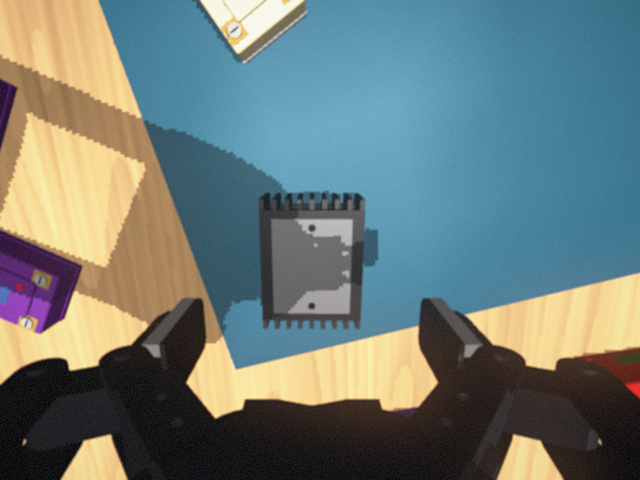

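Request:
carry_out(moves=[{"travel": [0,0.03,0.6],"rotation": [0,0,0]},{"travel": [0,0.03,1.2],"rotation": [0,0,0]},{"travel": [0,0.03,1.6],"rotation": [0,0,0]},{"travel": [0,0.03,2.0],"rotation": [0,0,0]},{"travel": [0,0.03,2.2],"rotation": [0,0,0]},{"travel": [0,0.03,2.3],"rotation": [0,0,0]},{"travel": [0,0.03,2.3],"rotation": [0,0,0]},{"travel": [0,0.03,2.3],"rotation": [0,0,0]}])

```text
t: 19.12
tool_pos: [490.4, -290.2, -31.5]
ee_rot: [3.141, -0.001, -0.05]
ft_force: [-0.5, -0.3, 0.5]
finger_gap: 1.002
```

Request:
carry_out(moves=[{"travel": [0,0,0],"rotation": [0,0,0]},{"travel": [0,0,0],"rotation": [0,0,0]},{"travel": [0,0,0],"rotation": [0,0,0]},{"travel": [0,0,0],"rotation": [0,0,0]},{"travel": [0,0,0],"rotation": [0,0,0]},{"travel": [0,0,0],"rotation": [0,0,0]},{"travel": [0,0,0],"rotation": [0,0,0]}], hand=0)

```text
t: 19.7
tool_pos: [490.5, -290.5, -31.0]
ee_rot: [3.141, -0.001, -0.05]
ft_force: [-1.4, 0.7, 5.8]
finger_gap: 0.702
```

```bash
python3 goto.py 491.4,-289.3,45,-2.9 540.9,259,45,0
```

```text
now 19.7 [ 490.49 -290.48  -30.98] yaw -2.89 gap 0.702 [-1.4  0.7  5.8]
491.4,-289.3,45,-2.9 travel [-0.01, -0.04, -1.9] rot 0.0 rows>=1.8
540.9,259,45,0 travel [0.53, -13.79, -1.9] rot -2.9 rows>=13.2
```

Request:
carry_out(moves=[{"travel": [0,0,-0.2],"rotation": [0,0,0]},{"travel": [0,0,-0.7],"rotation": [0,0,0]},{"travel": [0,0,-1.3],"rotation": [0,0,0]},{"travel": [0,0,-1.9],"rotation": [0,0,0]},{"travel": [0.53,-13.74,-1.9],"rotation": [0,0,-2.9]},{"travel": [0.53,-13.74,-1.9],"rotation": [0,0,-2.9]},{"travel": [0.53,-13.74,-1.9],"rotation": [0,0,-2.9]},{"travel": [0.53,-13.74,-1.9],"rotation": [0,0,-2.9]},{"travel": [0.53,-13.74,-1.9],"rotation": [0,0,-2.9]},{"travel": [0.53,-13.74,-1.9],"rotation": [0,0,-2.9]},{"travel": [0.53,-13.74,-1.9],"rotation": [0,0,-2.9]},{"travel": [0.53,-13.74,-1.9],"rotation": [0,0,-2.9]},{"travel": [0.53,-13.74,-1.9],"rotation": [0,0,-2.9]},{"travel": [0.53,-13.74,-1.9],"rotation": [0,0,-2.9]},{"travel": [0.53,-13.74,-1.9],"rotation": [0,0,-2.9]},{"travel": [0.53,-13.74,-1.9],"rotation": [0,0,-2.9]},{"travel": [0.53,-13.74,-1.9],"rotation": [0,0,-2.9]},{"travel": [0.53,-13.74,-1.9],"rotation": [0,0,-2.9]},{"travel": [0.53,-13.74,-1.9],"rotation": [0,0,-2.9]},{"travel": [0.53,-13.74,-1.9],"rotation": [0,0,-2.9]}])

```text
t: 21.37
tool_pos: [538.3, 257.7, 44.1]
ee_rot: [3.141, 0.0, 0.002]
ft_force: [-0.4, -0.2, -2.5]
finger_gap: 0.699
```

Request:
carry_out(moves=[{"travel": [0,0,0],"rotation": [0,0,0]},{"travel": [0,0,0],"rotation": [0,0,0]},{"travel": [0,0,0],"rotation": [0,0,0]}])

```text
t: 21.62
tool_pos: [538.8, 256.2, 44.1]
ee_rot: [3.141, 0.0, -0.002]
ft_force: [-0.8, 0.3, -2.6]
finger_gap: 0.698
```

```bash
python3 shot.py w12; python3 goto.py 540.9,257.2,45,0 540.9,257.2,-29,0
```

```text
t 21.62 [538.81 256.22  44.07] [ 3.1413e+00  3.0000e-04 -1.5000e-03] [-0.8  0.3 -2.6] gap 0.698
now 21.67 [538.87 256.42  44.08] yaw -0.08 gap 0.696 [-0.7  0.2 -2.4]
540.9,257.2,45,0 travel [0.02, -0.03, -0.02] rot -0.1 rows>=0.0
540.9,257.2,-29,0 travel [0.02, -0.03, 1.83] rot -0.1 rows>=1.8
```

View pics/w12.png

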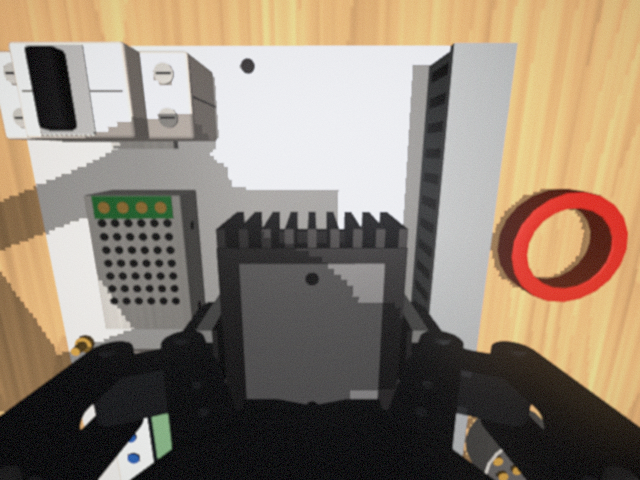

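Request:
carry_out(moves=[{"travel": [0.02,-0.02,0.4],"rotation": [0,0,0]},{"travel": [0.02,-0.02,0.8],"rotation": [0,0,0]},{"travel": [0.02,-0.02,1.2],"rotation": [0,0,0]},{"travel": [0.02,-0.02,1.5],"rotation": [0,0,0]},{"travel": [0.02,-0.02,1.65],"rotation": [0,0,0]},{"travel": [0.02,-0.02,1.74],"rotation": [0,0,0]},{"travel": [0.02,-0.02,1.79],"rotation": [0,0,0]},{"travel": [0.02,-0.02,1.82],"rotation": [0,0,0]},{"travel": [0.02,-0.02,1.83],"rotation": [0,0,0]},{"travel": [0.02,-0.02,1.83],"rotation": [0,0,0]},{"travel": [0.02,-0.02,1.83],"rotation": [0,0,0]}])

```text
t: 22.58
tool_pos: [540.0, 258.7, -28.7]
ee_rot: [-3.141, -0.001, 0.0]
ft_force: [0.4, -0.5, -2.2]
finger_gap: 0.694
```

Request:
carry_out(moves=[{"travel": [-0.01,0.03,0.01],"rotation": [0,0,0]},{"travel": [-0.01,0.03,0.02],"rotation": [0,0,0]},{"travel": [-0.01,0.03,0.03],"rotation": [0,0,0]},{"travel": [-0.01,0.03,0.04],"rotation": [0,0,0]},{"travel": [-0.01,0.03,0.04],"rotation": [0,0,0]}])

```text
t: 23.0
tool_pos: [539.3, 257.2, -30.0]
ee_rot: [3.142, -0.0, 0.0]
ft_force: [-4.2, -2.1, 7.4]
finger_gap: 0.701
```

Request:
carry_out(moves=[{"travel": [0,0,0],"rotation": [0,0,0]},{"travel": [0,0,0],"rotation": [0,0,0]},{"travel": [0,0,0],"rotation": [0,0,0]},{"travel": [0,0,0],"rotation": [0,0,0]},{"travel": [0,0,0],"rotation": [0,0,0]}], hand=83)

```text
t: 23.42
tool_pos: [539.3, 257.3, -30.9]
ee_rot: [3.142, 0.0, 0.0]
ft_force: [-0.0, 0.1, -0.3]
finger_gap: 0.829
```

```bash
python3 goto.py 540.9,257.2,70,0 461.1,-135.1,60,32.5
```

```text
now 23.42 [539.26 257.29 -30.9 ] yaw 0.01 gap 0.829 [-0.   0.1 -0.3]
540.9,257.2,70,0 travel [0.01, -0.01, -2.52] rot 0.0 rows>=2.4
461.1,-135.1,60,32.5 travel [-1.99, 9.82, -2.27] rot -32.5 rows>=9.6
```

```bash
python3 goto.py 540.9,257.2,130,0 500,130,130,0
```

```text
now 23.42 [539.26 257.29 -30.9 ] yaw 0.01 gap 0.829 [-0.   0.1 -0.3]
540.9,257.2,130,0 travel [0.01, -0.01, -4.02] rot 0.0 rows>=3.9
500,130,130,0 travel [-1.02, 3.17, -4.02] rot 0.0 rows>=3.2
```

Request:
carry_out(moves=[{"travel": [0,0,-0.6],"rotation": [0,0,0]},{"travel": [0,0,-1.4],"rotation": [0,0,0]},{"travel": [0,0,-2.4],"rotation": [0,0,0]},{"travel": [-1.02,3.17,-4.02],"rotation": [0,0,0]},{"travel": [-1.02,3.17,-4.02],"rotation": [0,0,0]},{"travel": [-1.02,3.17,-4.02],"rotation": [0,0,0]},{"travel": [-1.02,3.17,-4.02],"rotation": [0,0,0]},{"travel": [-1.02,3.17,-4.02],"rotation": [0,0,0]},{"travel": [-1.02,3.17,-4.02],"rotation": [0,0,0]},{"travel": [-1.02,3.17,-4.02],"rotation": [0,0,0]},{"travel": [-1.02,3.17,-4.02],"rotation": [0,0,0]}])

```text
t: 24.33
tool_pos: [498.5, 131.2, 129.4]
ee_rot: [-3.142, 0.001, 0.001]
ft_force: [-0.7, 1.2, -0.3]
finger_gap: 0.829
```

```bash
python3 shot.py w13; python3 goto.py 461.1,-135.1,60,32.5
python3 - <<'E'
from h import *; import pickle
p,d,c=pickle.load(open("pics/w13.pkl","rb"))
for n,q in dict(ps=(445,259,31),log=(445,142,37),hs=(541,259,37)).items(): print(n,proj(c,q))
E
```

```text
t 24.33 [498.55 131.16 129.45] [-3.1415e+00  5.0000e-04  7.0000e-04] [-0.7  1.2 -0.3] gap 0.829
now 24.38 [498.41 131.24 129.31] yaw 0.06 gap 0.834 [ 0.2 -0.2 -1.1]
461.1,-135.1,60,32.5 travel [-0.97, 6.67, 1.73] rot -32.4 rows>=6.7
ps (np.float64(232.38395601595857), np.float64(56.560676152381916))
log (np.float64(239.33955210246432), np.float64(223.36356757485447))
hs (np.float64(371.70956214275583), np.float64(54.453456709006645))
```

View pics/w13.png

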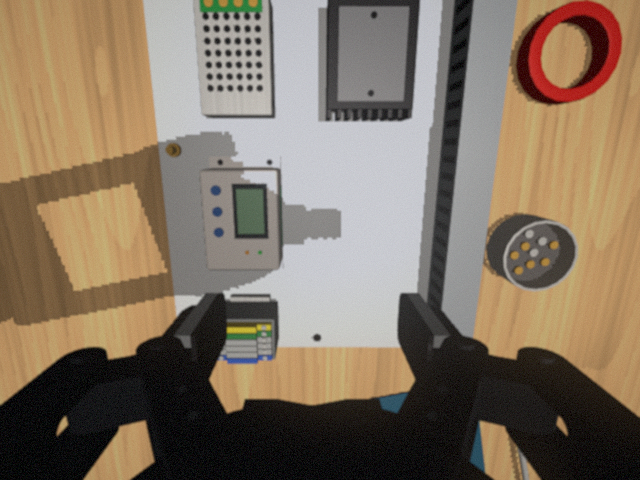

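Run:
```python
from fit import *
fits("w13",dict(log=(220,250,30,45),ps=(235,90,24,40),hs=(345,60,30,45)))
p,d,c=pickle.load(open("pics/w13.pkl","rb"))
a=onz(c,374.3,15,37);b=onz(c,370.7,93,37);print(a,b,(a+b)/2)
```

```text
log n 7587 ctr [445.6 143.2] size [77.5 58.3] ang 89.9 z med 37.5 mean [446.2 145.1]
ps n 8601 ctr [445.5 257.8] size [74.8 51.5] ang 90.0 z med 31.6 mean [446.1 258. ]
hs n 10162 ctr [541.1 255. ] size [73.4 60.5] ang 90.0 z med 37.6 mean [540.8 257.2]
[541.67124636 282.68394362  37.        ] [541.37096885 234.6504728   37.        ] [541.52110761 258.66720821  37.        ]
```

Request:
carry_out(moves=[{"travel": [-0.97,6.67,0],"rotation": [0,0,-32.4]},{"travel": [-0.97,6.67,0],"rotation": [0,0,-32.4]},{"travel": [-0.97,6.67,0],"rotation": [0,0,-32.4]},{"travel": [-0.97,6.67,1.73],"rotation": [0,0,-32.4]},{"travel": [-0.97,6.67,1.73],"rotation": [0,0,-32.4]},{"travel": [-0.97,6.67,1.73],"rotation": [0,0,-32.4]},{"travel": [-0.97,6.67,1.73],"rotation": [0,0,-32.4]},{"travel": [-0.97,6.67,1.73],"rotation": [0,0,-32.4]},{"travel": [-0.97,6.67,1.73],"rotation": [0,0,-32.4]},{"travel": [-0.97,6.67,1.73],"rotation": [0,0,-32.4]},{"travel": [-0.97,6.67,1.73],"rotation": [0,0,-32.4]},{"travel": [-0.97,6.67,1.73],"rotation": [0,0,-32.4]},{"travel": [-0.97,6.67,1.73],"rotation": [0,0,-32.4]}], hand=100)

```text
t: 25.47
tool_pos: [460.4, -135.2, 61.3]
ee_rot: [3.141, -0.001, 0.568]
ft_force: [0.4, -0.0, 0.5]
finger_gap: 1.003
```

```bash
python3 shot.py w14
python3 - <<'E'
from fit import *
fits("w14",dict(rel=(312,270,20,36)))
E
python3 goto.py 461.1,-135.1,-31,32.5
```

```text
t 25.47 [ 460.45 -135.24   61.32] [ 3.1409e+00 -7.0000e-04  5.6750e-01] [ 0.4 -0.   0.5] gap 1.003
rel n 6632 ctr [ 461.  -135.3] size [45.  58.5] ang 32.4 z med 27.1 mean [ 459.9 -133.7]
now 25.52 [ 460.33 -135.36   61.27] yaw 32.51 gap 1.005 [-0.2  0.5  0.3]
461.1,-135.1,-31,32.5 travel [-0.02, -0.01, 2.31] rot 0.0 rows>=2.2
```

View pics/w14.png

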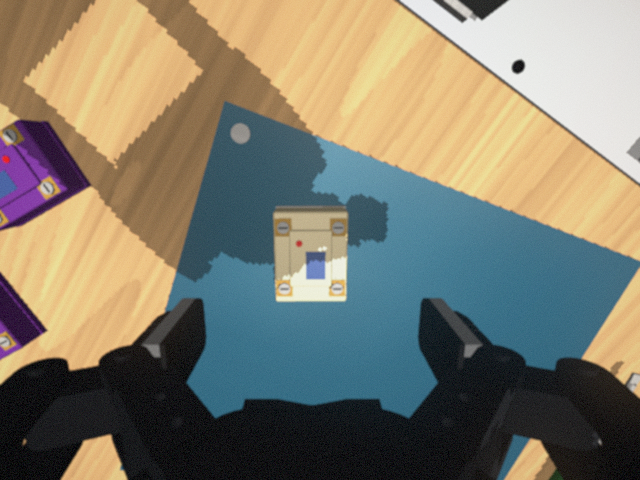

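Request:
carry_out(moves=[{"travel": [-0.02,0,0.6],"rotation": [0,0,0]},{"travel": [-0.02,0,1.2],"rotation": [0,0,0]},{"travel": [-0.02,0,1.6],"rotation": [0,0,0]},{"travel": [-0.02,0,2.0],"rotation": [0,0,0]},{"travel": [-0.02,0,2.2],"rotation": [0,0,0]},{"travel": [-0.02,0,2.3],"rotation": [0,0,0]},{"travel": [-0.02,0,2.3],"rotation": [0,0,0]},{"travel": [-0.02,0,2.3],"rotation": [0,0,0]},{"travel": [-0.02,0,2.3],"rotation": [0,0,0]}])

```text
t: 26.27
tool_pos: [459.7, -136.9, -30.4]
ee_rot: [3.141, -0.001, 0.566]
ft_force: [0.3, 0.3, -0.2]
finger_gap: 1.002
```

```bash
python3 goto.py 461,-135.2,-31,32.4
```

```text
now 26.27 [ 459.71 -136.9   -30.39] yaw 32.42 gap 1.002 [ 0.3  0.3 -0.2]
461,-135.2,-31,32.4 travel [0.01, -0.03, 0.02] rot 0.0 rows>=0.0
```

Request:
carry_out(moves=[{"travel": [0.01,-0.03,0],"rotation": [0,0,0]},{"travel": [0.01,-0.03,0],"rotation": [0,0,0]},{"travel": [0.01,-0.03,0],"rotation": [0,0,0]},{"travel": [0.01,-0.03,0],"rotation": [0,0,0]},{"travel": [0.01,-0.03,0],"rotation": [0,0,0]},{"travel": [0.01,-0.03,0],"rotation": [0,0,0]},{"travel": [0.01,-0.03,0],"rotation": [0,0,0]},{"travel": [0.01,-0.03,0],"rotation": [0,0,0]}], hand=0, force=35)

```text
t: 26.93
tool_pos: [458.9, -135.6, -30.7]
ee_rot: [3.141, -0.0, 0.565]
ft_force: [-1.4, -1.1, 6.4]
finger_gap: 0.517
```

```bash
python3 shot.py w15; python3 goto.py 461,-135.2,80,32.4 541.3,258.5,80,0
python3 - <<'E'
from fit import *
p,d,c=pickle.load(open('pics/w15.pkl','rb'));P=cloud(c,d)
t=np.array([459.7,-136,-30.4])
w=np.radians(32.4);R=np.array([[np.cos(w),np.sin(w),0],[np.sin(w),-np.cos(w),0],[0,0,-1]])
s=arm.get_state();Q=(P-s['tool_pos'])@R
m=(d>0)&(abs(Q[...,0])<40)&(abs(Q[...,0])>24)&(Q[...,2]<-36)
for sg in(-1,1):
  q=Q[m&(Q[...,0]*sg>0)&(abs(Q[...,1])<12)]
  print(sg,len(q),'z',np.percentile(q[:,2],[1,50,99]).round(1))
E
```

```text
t 26.93 [ 458.93 -135.62  -30.71] [ 3.1413e+00 -3.0000e-04  5.6550e-01] [-1.4 -1.1  6.4] gap 0.517
now 26.98 [ 458.96 -135.6   -30.7 ] yaw 32.41 gap 0.521 [-1.8  1.4  6.1]
461,-135.2,80,32.4 travel [0.01, 0.01, -2.77] rot 0.0 rows>=2.7
541.3,258.5,80,0 travel [6.99, -7.24, -2.77] rot 32.4 rows>=9.7
-1 3690 z [-125.9  -87.1  -41.7]
1 3926 z [-126.3  -84.8  -42. ]
```

View pics/w15.png

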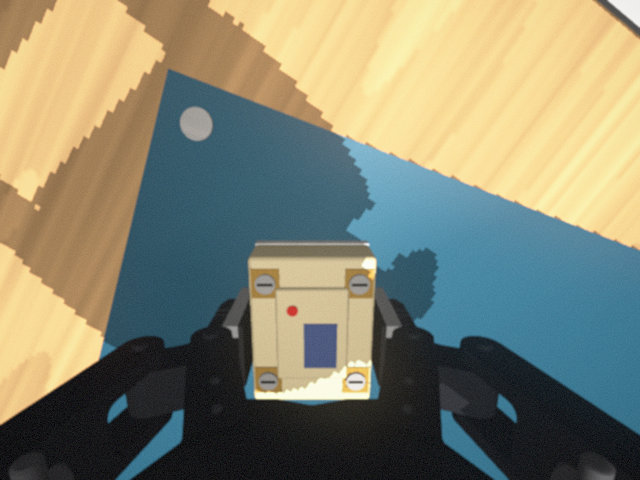

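Request:
carry_out(moves=[{"travel": [0,0,-0.2],"rotation": [0,0,0]},{"travel": [0,0,-0.7],"rotation": [0,0,0]},{"travel": [0,0,-1.5],"rotation": [0,0,0]},{"travel": [0,0,-2.3],"rotation": [0,0,0]},{"travel": [0,0,-2.77],"rotation": [0,0,0]},{"travel": [6.99,-7.24,-2.77],"rotation": [0,0,32.4]},{"travel": [6.99,-7.24,-2.77],"rotation": [0,0,32.4]},{"travel": [6.99,-7.24,-2.77],"rotation": [0,0,32.4]},{"travel": [6.99,-7.24,-2.77],"rotation": [0,0,32.4]},{"travel": [6.99,-7.24,-2.77],"rotation": [0,0,32.4]},{"travel": [6.99,-7.24,-2.77],"rotation": [0,0,32.4]},{"travel": [6.99,-7.24,-2.77],"rotation": [0,0,32.4]},{"travel": [6.99,-7.24,-2.77],"rotation": [0,0,32.4]},{"travel": [6.99,-7.24,-2.77],"rotation": [0,0,32.4]},{"travel": [6.99,-7.24,-2.77],"rotation": [0,0,32.4]},{"travel": [6.99,-7.24,-2.77],"rotation": [0,0,32.4]},{"travel": [6.99,-7.24,-2.77],"rotation": [0,0,32.4]},{"travel": [6.99,-7.24,-2.77],"rotation": [0,0,32.4]},{"travel": [6.99,-7.24,-2.77],"rotation": [0,0,32.4]},{"travel": [6.99,-7.24,-2.77],"rotation": [0,0,32.4]}])

```text
t: 28.65
tool_pos: [539.1, 257.1, 79.6]
ee_rot: [3.141, 0.001, -0.001]
ft_force: [0.5, 0.2, -1.2]
finger_gap: 0.516
```

Request:
carry_out(moves=[{"travel": [0,0,0],"rotation": [0,0,0]},{"travel": [0,0,0],"rotation": [0,0,0]},{"travel": [0,0,0],"rotation": [0,0,0]},{"travel": [0,0,0],"rotation": [0,0,0]}])

```text
t: 28.98
tool_pos: [539.6, 258.3, 79.7]
ee_rot: [-3.142, -0.0, -0.001]
ft_force: [1.7, 1.0, -0.7]
finger_gap: 0.518
```

```bash
python3 shot.py w16; python3 goto.py 541.3,258.5,80,0 541.3,258.5,10,0
```

```text
t 28.98 [539.63 258.31  79.67] [-3.1416e+00 -0.0000e+00 -6.0000e-04] [ 1.7  1.  -0.7] gap 0.518
now 29.03 [539.63 258.45  79.63] yaw -0.02 gap 0.516 [-0.7  0.5 -0.2]
541.3,258.5,80,0 travel [0.01, -0.01, -0.01] rot -0.0 rows>=0.0
541.3,258.5,10,0 travel [0.01, -0.01, 1.74] rot -0.0 rows>=1.7
```

View pics/w16.png

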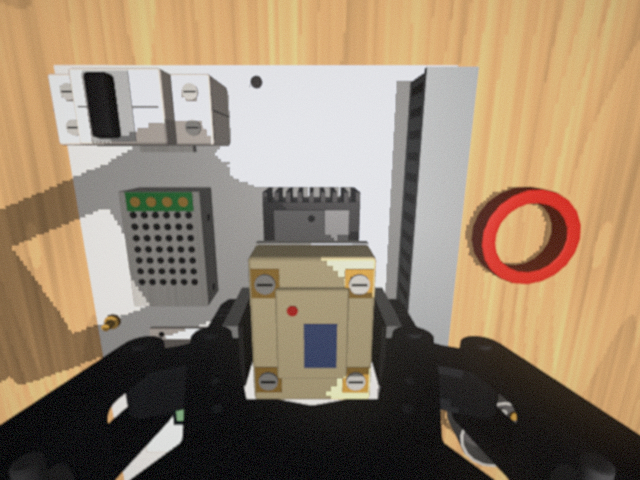

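Request:
carry_out(moves=[{"travel": [0.01,-0.01,0.4],"rotation": [0,0,0]},{"travel": [0.01,-0.01,0.8],"rotation": [0,0,0]},{"travel": [0.01,-0.01,1.2],"rotation": [0,0,0]},{"travel": [0.01,-0.01,1.5],"rotation": [0,0,0]},{"travel": [0.01,-0.01,1.65],"rotation": [0,0,0]},{"travel": [0.01,-0.01,1.75],"rotation": [0,0,0]},{"travel": [0.01,-0.01,1.79],"rotation": [0,0,0]},{"travel": [0.01,-0.01,1.79],"rotation": [0,0,0]},{"travel": [0.01,-0.01,1.79],"rotation": [0,0,0]},{"travel": [0.01,-0.01,1.79],"rotation": [0,0,0]}])

```text
t: 29.87
tool_pos: [540.5, 259.5, 8.7]
ee_rot: [-3.141, -0.001, 0.0]
ft_force: [0.8, -0.3, -1.0]
finger_gap: 0.518
```

```bash
python3 shot.py w17; python3 goto.py 541.3,258.5,5,0;python3 - <<'E'
from fit import *
fits("w17",dict(rel=(312,290,55,72)))
E
```

```text
t 29.87 [540.46 259.45   8.7 ] [-3.1411e+00 -1.1000e-03  2.0000e-04] [ 0.8 -0.3 -1. ] gap 0.518
now 29.92 [540.44 259.44   8.67] yaw 0.01 gap 0.519 [ 0.5  0.4 -0.5]
541.3,258.5,5,0 travel [-0.01, 0.01, 0.09] rot 0.0 rows>=0.1
rel n 19736 ctr [541.9 259.5] size [58.8 72. ] ang 89.8 z med 66.3 mean [542.  263.6]
```

View pics/w17.png

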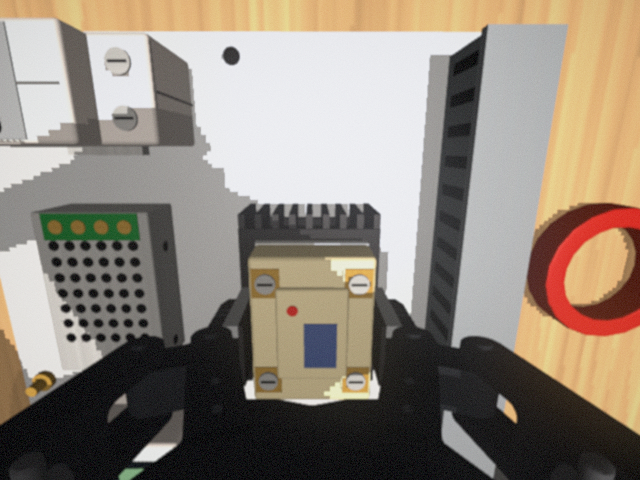

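Request:
carry_out(moves=[{"travel": [-0.02,0.02,0.03],"rotation": [0,0,0]},{"travel": [-0.02,0.02,0.06],"rotation": [0,0,0]},{"travel": [-0.02,0.02,0.08],"rotation": [0,0,0]},{"travel": [-0.02,0.02,0.09],"rotation": [0,0,0]},{"travel": [-0.02,0.02,0.1],"rotation": [0,0,0]},{"travel": [-0.02,0.02,0.1],"rotation": [0,0,0]},{"travel": [-0.02,0.02,0.1],"rotation": [0,0,0]}])

```text
t: 30.5
tool_pos: [539.1, 258.4, 4.3]
ee_rot: [3.142, 0.0, 0.0]
ft_force: [-2.9, -1.7, 6.2]
finger_gap: 0.516
```

Request:
carry_out(moves=[{"travel": [0,0,0],"rotation": [0,0,0]},{"travel": [0,0,0],"rotation": [0,0,0]},{"travel": [0,0,0],"rotation": [0,0,0]},{"travel": [0,0,0],"rotation": [0,0,0]},{"travel": [0,0,0],"rotation": [0,0,0]},{"travel": [0,0,-0.3],"rotation": [0,0,0]},{"travel": [0,0,-0.8],"rotation": [0,0,0]},{"travel": [0,0,-1.5],"rotation": [0,0,0]},{"travel": [0,0,-2.5],"rotation": [0,0,0]},{"travel": [-1.0,3.5,-4.0],"rotation": [0,0,0]},{"travel": [-1.0,3.5,-4.0],"rotation": [0,0,0]},{"travel": [-1.0,3.5,-4.0],"rotation": [0,0,0]},{"travel": [-1.0,3.5,-4.0],"rotation": [0,0,0]},{"travel": [-1.0,3.5,-4.0],"rotation": [0,0,0]},{"travel": [-1.0,3.5,-4.0],"rotation": [0,0,0]},{"travel": [-1.0,3.5,-4.0],"rotation": [0,0,0]},{"travel": [-1.0,3.5,-4.0],"rotation": [0,0,0]}], hand=80)

```text
t: 31.92
tool_pos: [499.3, 119.2, 163.9]
ee_rot: [-3.141, 0.0, 0.001]
ft_force: [0.6, 0.7, 1.6]
finger_gap: 0.799
```

```bash
python3 shot.py w18; python3 shot.py t18 top;python3 - <<'E'
from fit import *
p,d,c=pickle.load(open("pics/w18.pkl","rb"))
for n,q in dict(ps=(445,259,31),log=(445,142,37),rel=(541,259,62)).items(): print(n,np.round(proj(c,q)))
E
```

```text
t 31.92 [499.35 119.15 163.91] [-3.1413e+00  1.0000e-04  6.0000e-04] [0.6 0.7 1.6] gap 0.799
t 31.97 [499.21 119.22 163.64] [-3.1415e+00  5.0000e-04  1.1000e-03] [ 0.1  0.1 -0. ] gap 0.804
ps [240.  51.]
log [246. 201.]
rel [369.  39.]
```

View pics/w18.png

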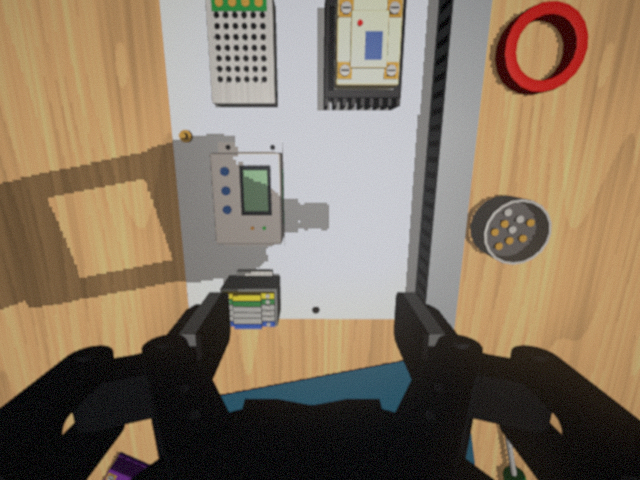

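View pics/t18.png

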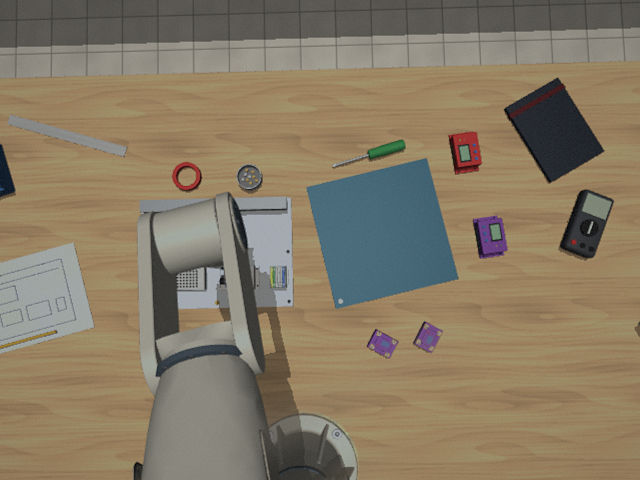

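The parts are in place and the bystanders haven't moved. I'll go higher for one full check of the layout.

Request:
carry_out(moves=[{"travel": [0,0,-3.5],"rotation": [0,0,0]},{"travel": [0,0,-3.5],"rotation": [0,0,0]},{"travel": [0,0,-3.5],"rotation": [0,0,0]},{"travel": [0,0,-3.5],"rotation": [0,0,0]},{"travel": [0,0,-3.5],"rotation": [0,0,0]},{"travel": [0,0,-3.5],"rotation": [0,0,0]},{"travel": [0,0,-3.5],"rotation": [0,0,0]},{"travel": [0,0,-3.5],"rotation": [0,0,0]}])

```text
t: 32.68
tool_pos: [498.2, 118.5, 302.0]
ee_rot: [3.141, 0.003, 0.001]
ft_force: [-0.1, 0.0, 0.2]
finger_gap: 0.796
```

```bash
python3 shot.py w19
python3 - <<'E'
from fit import *
p,d,c=pickle.load(open("pics/w19.pkl","rb"));P=cloud(c,d)
it={}
for n,q,lo,hi in (("ps",(445,259,31),24,40),("log",(445,142,37),30,46),("rel",(541,259,62),54,72),("hs",(541,227,37),31,44),("trm",(445,48,55),45,62)):
    u,v=proj(c,q); it[n]=(int(u),int(v),lo,hi)
print(it); fits("w19",it)
def box(x0,x1,y0,y1,lo,hi):
    m=(d>0)&(P[...,0]>x0)&(P[...,0]<x1)&(P[...,1]>y0)&(P[...,1]<y1)&(P[...,2]>lo)&(P[...,2]<hi); q=P[m]; return np.percentile(q,[.5,99.5],axis=0)[:,:2].round(1)
print("hs ext",box(490,595,200,320,31,45))
E
```

```text
t 32.68 [498.23 118.47 302.05] [3.1408e+00 3.2000e-03 7.0000e-04] [-0.1  0.   0.2] gap 0.796
{'ps': (264, 82, 24, 40), 'log': (267, 185, 30, 46), 'rel': (350, 77, 54, 72), 'hs': (347, 111, 31, 44), 'trm': (267, 262, 45, 62)}
ps n 3265 ctr [445.6 259.3] size [51.3 77.8] ang 0.1 z med 31.7 mean [445.9 259.9]
log n 3028 ctr [445.5 142.9] size [58.1 76.7] ang 0.1 z med 37.5 mean [446. 144.]
rel n 2504 ctr [540.7 258.8] size [45.1 58.8] ang 0.0 z med 62.4 mean [540.4 258.4]
hs n 1139 ctr [541.  258.5] size [60.1 80. ] ang 0.1 z med 37.4 mean [536.7 248.7]
trm n 1064 ctr [444.8  48.9] size [35.1 49.7] ang 89.7 z med 51.8 mean [445.7  50.4]
hs ext [[510.9 218.5]
 [571.  298.5]]
```

View pics/w19.png

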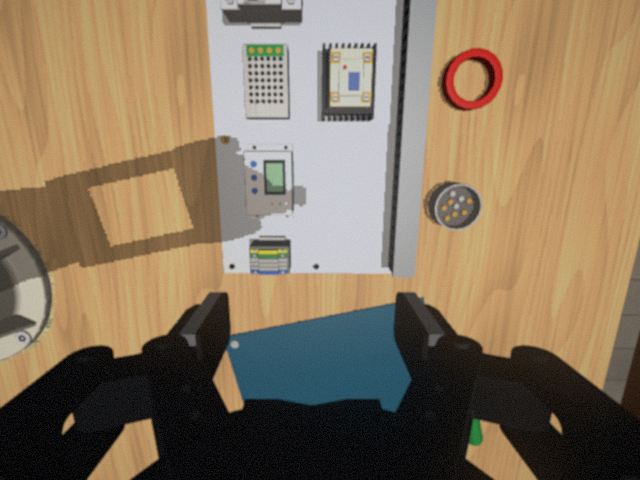

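All the measurements match the plan, so I'm handing in.

```bash
python3 -c "
from station import arm
print(arm.job_done())"
```

```text
the job is handed in; nothing more can be done
None
```

All four parts are on the plate, and I handed the job in at about 32.7 s of the 112 s. No verdict was given.

I picked each part from the mat, set it down under light contact (about 6 to 11 N) and released it with no visible drop. The purple and red look-alikes were never touched.

My last wrist-camera check, in world mm:

| Part | Measured centre (x, y) | Planned place (x, y) |
|---|---|---|
| Power supply | 445.6, 259.3 | 445.4, 259.0 |
| Logger | 445.5, 142.9 | 445.4, 142.6 |
| Heat sink | 541.0, 258.5 | 540.9, 259.0 |
| Relay | 540.7, 258.8 | on the heat sink's centre |

- **Spacing:** the heat sink centre is 95.4 mm behind the power supply's, which leaves 40 mm of air between them. The relay is about 0.4 mm off the heat sink's centre.
- **Square and flat:** all angles are within about 0.1°. Top heights match parts lying flat on the plate and on the heat sink.
- **Bystanders:** the tape roll and screw tin look unmoved in the last wrist picture. The screwdriver looks unmoved in the last top view.

**Disagreements:**
- **TCP height:** the fingers really sit about 33 mm higher than the reported TCP. Both cameras showed this, and a trial close at the nominal height met nothing. I corrected the heights from the depth images.
- **Sideways offset:** the pads also sat about 1.4 mm off centre along the jaw direction, which I corrected too.
- **Arm position:** the arm settled within 1 to 2 mm of its commands. I corrected this before the power supply, heat sink and relay were released.

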